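Walk a loaded crate into its dock and latch it

TASK

The crate of tins is too heavy to lift: creep it along the table into the steel dock by pushing its two near corner posts forward in turn, the left one first (left as the robot sees it), a few centimetres at a time with at least two pushes on each, until its far side is flush against the dock's stop; never lift or tip it, or let it swing more than about 20 degrees out of line with the dock. Then lock it in: turn the dock's latch clockwise by its black grip bar in two goes, letting go about half-way to take a fresh grip, until it has clicked past its last detent to its end stop, with the arm lying straight across behind the crate's near right post. Do not disturb the other things on the table.

Things in the scene. Friction and masses are not known exactly. Their poses are not given: they have to be found in the camera images.
- dock: Fixed steel dock, open to the robot. Origin on the table, mid-way along the near face of its stop (bar 270 mm long, 45 high); x points away from the robot along the lane, y to its left. Guide rails 30 mm high, inner faces at y = +-118 mm, flare from x = -75 to their ends at x = -125 mm. Lane floor: bare table. Latch axis outside the lane at x = -169, y = -172 mm, on a base 60 mm across, 28 high.
- latch (a joint): Latch turn, rad: starts at about 0, grows clockwise from above, end stop 2.7. It rests in click stops at 0, 0.9, 1.8 and 2.7; to go on it must be turned past the crests half-way (0.45, 1.35, 2.25; about 0.3 N m), and let go between, it springs to the nearest stop. The arm swings from pointing right and back, through pointing at the robot, to pointing left (dock +y) at 2.7.
- latch_bar (a point): Black grip bar on the latch, 70 mm long, 18 wide, 38 high (47 to 85 mm above the table); origin at its centre, on the turning axis. Its x axis runs along the bar and along the steel arm below it, towards the arm's free end; the arm is 18 mm wide, reaches 112 mm from the axis, 34 to 46 mm above the table; at 2.7 it is 10 mm behind the near face of a crate that is home.
- crate_center (a point): Centre of the orange crate, 31 mm above its underside: 150 mm deep (x), 200 wide (y), 62 high, full of tins, 1.6 to 2.5 kg, slides on the table at 8 to 18 N. Its near side is low (26 mm) between two corner posts. It starts within 8 degrees of square to the dock, 90 to 115 mm short of home.
- left_post: The crate's near left corner post, upright, 24 mm deep (x), 30 mm wide (y), 62 mm high; origin at the centre of its underside (near face at x = -12 mm). Axes as the crate's. When the crate is home this near face is at x = -150 mm of the dock.
- right_post: The crate's near right corner post, the same as the left one.
- far_left (a point): The crate's far left bottom-corner edge, 22 mm up: at x = 0 of the dock when fully home.
- far_right (a point): The crate's far right bottom-corner edge, 22 mm up: at x = 0 of the dock when fully home.
- can: Bystander: a can 68 mm across, 100 mm high, right of the dock. Origin at its underside.
- jar: Bystander: a jar 72 mm across, 110 mm high, left of the dock. Origin at its underside.
- tape: Bystander: a cardboard core ring 100 mm across, 45 mm high, lying left of the lane. Origin at its underside.
- tub: Bystander: a lidded white tub 138 x 108 x 68 mm, to the right. Origin at its underside.
- brush: Bystander: a hand brush, to the left. Origin at its underside.
- tray: Bystander: a black open tray 150 x 110 x 30 mm, to the right. Origin at its underside.
Things that resemble listed ones, but are neither listed nor needed, are in the scene too. What is shaped like the part that bears crate_center but pink or yellow is not meant.

How it is judged:
By the outcome, as a careful person would: the job done as asked, in the order asked, and still so for the second after the job is handed in, with the robot touching nothing.
It also fails if it takes over 72 s, if anything falls off the work surface, if the arm or the gripper's body presses on something with over 40 N, if the wrist force passes 120 N, or if a joint passes its speed limit or range.

ROBOT

A 6-joint arm with a two-finger parallel gripper is mounted at the origin on the work surface. World frame = base frame: x ahead of the robot, y to its left, z up, the work surface at z = 0. Lengths are in mm, angles in rad, forces in N, time in s.
With the tool pointing down it reaches from about 350 to 775 mm from the base axis. Payload 5.5 kg.
Tool frame: the origin (TCP) lies at the very end of the fingers, on their centre line; the grasp point (between the pads) lies 19 mm behind it; z points along the fingers, y is the direction in which the jaws open and shut (so a half turn about z gives the same grasp; the last joint's range is limited). The gripper opens to 85 mm and grips with 20 to 120 N. Pads are 22 mm wide; open, the fingers measure 114 mm over their backs; the gripper's body (76 mm by 85 mm) begins 54 mm behind the grasp point. The pads swing forward as they close: fully open they stand 13 mm farther back than shut.
Start: joints at [-1.294, 0.313, 0.046, 1.304, 0, 1.431], TCP at [232.782, -525.821, 194.823] pointing down, gripper open.
Joint ranges: [-2.76, 2.76], [-0.86, 1.69], [-1.03, 1.26], [-2.2, 2.34], [-1.47, 1.5], [-3.14, 3.14]. Speed limits (rad/s): [2.57, 2.57, 3.14, 3.14, 3.14, 3.14].

INTERFACE

Orientations are given as a unit quaternion [x, y, z, w].
In Python, from station import * gives the robot as it stands. The module is installed in compiled form; this text tells all that it offers.
- The arm moves only by the tool drive_tool, never from a script. Its argument "targets" is a list of rows, each a list of 6 numbers: the shift along the tool's x, y, z in mm, then the turn, a rotation vector about the tool's x, y, z in degrees. In form: [[dx, dy, dz, rx, ry, rz], ...]. A call has 1 to 12 rows; each row shifts and turns the commanded pose from where the row before left it, along the tool's axes as they then stand; what a row does not reach is not made up. A row lasts 1/8 s, in which the tool goes at most 62.5 mm and 10.7 degrees, less where a joint would pass 70% of its speed; a pose out of reach is approached as far as the arm can. A call is refused whole if a number of a shift passes 62.5 or a number of a turn 10.7, either way. A call with a gripper value outside its range is refused whole. "claw" is the opening, from 0 (shut) to 1 (fully open), set as the call begins (left out, the last holds). The fingers move at their own pace and stop on an object; "grip_force" is the grip in N (left out, the last holds). Time passes only in rows, so rows that do not move let the fingers close. It gives the time, the measured TCP pose, the force and the opening at its end, in the units of the state.
- get_state(): the state, without advancing time (a new reading comes with each control period).
- get_image(name): name is "side" or "top"; returns the picture (384x512x3 uint8, red, green, blue); there is no depth.
- get_calibration(name): a dict with "fovy" (degrees; the focal length in pixels is half the picture's height over the tangent of half this angle, whatever the lens; pixels are square), "cx", "cy" (the principal point, pixels), "position" and "rotation" of the camera in the world. Camera axes: x right, y down, z forward; pixel columns grow to the right and rows downward; lengths in mm; the calibration is good to about 2 mm. A picture is of the moment at which its call begins. get_calibration takes no time and is no camera call.
- hand_in(): hands the job in, once; it reports no verdict.
The state is a dict: "clock": time; "joint_positions": joint angles; "dq": joint speeds; "tau": joint torques, N m; "eef_pos": TCP position; "tool_rot": TCP orientation; "wrist_force": force on the tool from outside, world axes, zero at the start; "wrist_torque": the same for the moment, N m; "finger_gap": opening from 0.0 (shut) to 1.0 (fully open).
Only numpy, scipy, OpenCV 4.12 (cv2) and the standard library are available. Lean on these libraries where they do the work, as an engineer would, in place of code of your own. Each camera call takes 0.05 s, during which the arm holds its last target. There are 200 camera calls.

## Working session

There is one attempt and no reset: what is moved stays moved. The work goes in short steps, Python scripts to look and compute and a tool call to move; the robot and the scene stay as the last step left them, time stands still between calls to the robot, and variables do not carry over. Pictures are saved under pics/ and viewed, about 8 in all and at most 12, crops included, and the job is handed in when it is done.

Besides the shell and the picture viewer there is one more tool, called after "Call:" by a JSON object that holds its "fn" and its "kwargs". drive_tool: Moves the arm, as the interface text tells. Its arguments: {"type":"object","properties":{"targets":{"type":"array"},"claw":{"type":"number"},"grip_force":{"type":"number"}},"required":["targets"]}

```bash
mkdir -p pics
python3 - <<'E'
from station import *
import cv2
print(get_state())
for n in("top","side"):
    c=get_calibration(n);print(n,c)
    cv2.imwrite(f"pics/{n}0.png",get_image(n)[:,:,::-1])
E
```

```text
{'clock': 0.0, 'joint_positions': array([-1.29358511e+00,  3.13945408e-01,  4.49736147e-02,  1.30356991e+00,
       -2.76093433e-05,  1.43121287e+00]), 'dq': array([-0.00132776,  0.00114702,  0.00034362, -0.00205129,  0.00074062,
       -0.00268717]), 'tau': array([-9.86464220e-04, -4.80626070e+01,  2.98534781e+01,  1.92180974e-02,
       -2.53077596e-04,  4.12499986e-06]), 'eef_pos': array([ 232.61340804, -525.23027042,  193.93799725]), 'tool_rot': array([ 9.78363374e-01,  2.06892114e-01, -7.37778424e-05, -8.69676057e-04]), 'wrist_force': array([-0.30514727, -0.71338563, -0.45365636]), 'wrist_torque': array([-0.0148383 ,  0.0413781 , -0.03412662]), 'finger_gap': 1.00055351563772}
top {'fovy': 49.46035815524197, 'cx': 258.34180245836905, 'cy': 187.97903367713866, 'position': array([3.00855991e+02, 9.98802951e-01, 1.59852965e+03]), 'rotation': array([ 0.70582911, -0.70513929,  0.0458894 , -0.04977954])}
side {'fovy': 46.59409321974909, 'cx': 255.17335215551822, 'cy': 182.25596898641177, 'position': array([-442.53212376,  974.0369366 ,  946.4075328 ]), 'rotation': array([-0.33462396,  0.81147815, -0.44383989,  0.18037786])}
```

Run:
```python
import cv2
for n in("top","side"):
    im=cv2.imread(f"pics/{n}0.png");cv2.imwrite(f"pics/{n}0b.png",cv2.resize(im,(800,600),interpolation=cv2.INTER_CUBIC))
```

```text
(no output)
```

View pics/top0b.png

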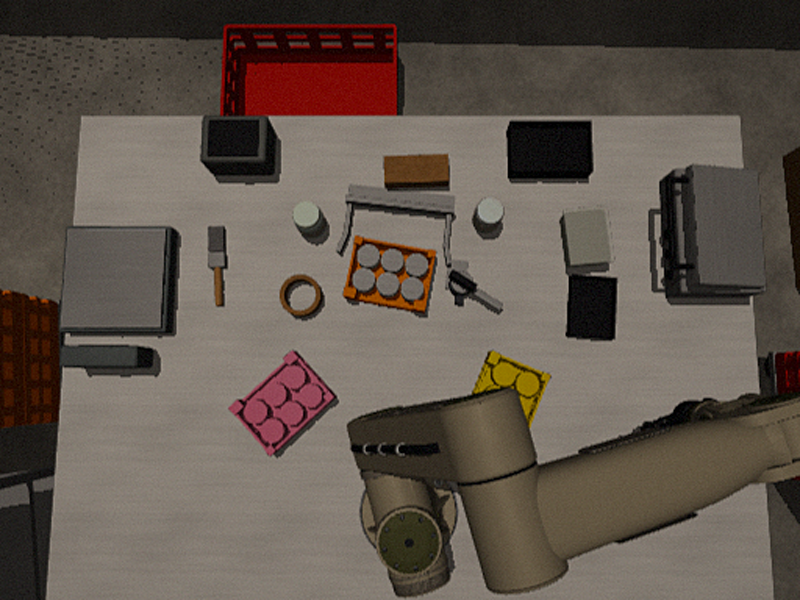

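View pics/side0b.png

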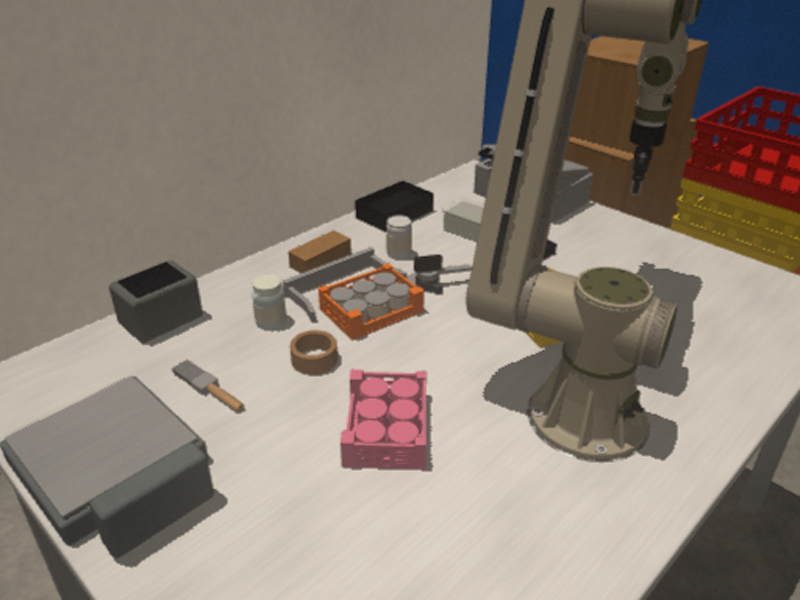

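The orange crate is at (390,274) in the 800x600 top view. Look-alikes are the pink crate at (283,402), the yellow one at (512,385) and the red bin at (310,70). I choose the orange crate. The dock stop is at (400,200), and the latch is at about (460,283) with its arm pointing right and back. Next is a close crop.

```bash
cat > h.py <<'E'
import numpy as np, cv2
from station import *
from scipy.spatial.transform import Rotation as R
def cam(n):
    c=get_calibration(n); r=np.array(c["rotation"]); 
    M=R.from_quat(r).as_matrix() if r.size==4 else r
    f=192/np.tan(np.radians(c["fovy"]/2)); return np.array(c["position"]),M,f,c["cx"],c["cy"]
def w2p(n,P):
    p,M,f,cx,cy=cam(n); q=(np.atleast_2d(P)-p)@M; return np.c_[cx+f*q[:,0]/q[:,2],cy+f*q[:,1]/q[:,2]]
def p2w(n,uv,z):
    p,M,f,cx,cy=cam(n); uv=np.atleast_2d(uv).astype(float)
    d=np.c_[(uv[:,0]-cx)/f,(uv[:,1]-cy)/f,np.ones(len(uv))]@M.T
    return p+d*((z-p[2])/d[:,2])[:,None]
E
python3 - <<'E'
from h import *
print(cam("top")[1], w2p("top",[[0,0,0],[500,0,0]]))
a=cv2.imread("pics/top0.png")[112:212,210:330]   # x6.6
cv2.imwrite("pics/crop1.png",cv2.resize(a,None,fx=6,fy=6,interpolation=cv2.INTER_CUBIC))
E
```

```text
[[ 1.34548344e-03 -9.90846977e-01  1.34983174e-01]
 [-9.99984391e-01 -6.01151248e-04  5.55486674e-03]
 [-5.42287761e-03 -1.34988541e-01 -9.90832320e-01]] [[260.84378788 326.78805219]
 [260.91305731 192.75710865]]
```

View pics/crop1.png

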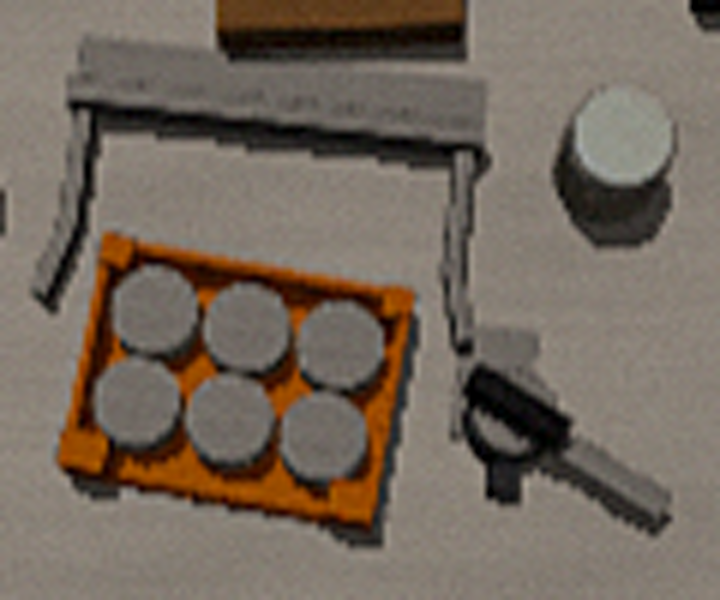

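The crop confirms it: an orange crate with six grey tins, the dock's open end facing the robot, and the latch bar (black) centred near crop (515,405), with its arm pointing right and back. I'll fit the crate by its silhouette and the dock by its points.

```bash
cat >> h.py <<'E'
from scipy.optimize import minimize, least_squares
def T(pose,pts):
    x,y,t=pose; c,s=np.cos(t),np.sin(t); P=np.atleast_2d(pts).astype(float)
    return np.c_[x+c*P[:,0]-s*P[:,1], y+s*P[:,0]+c*P[:,1], P[:,2]]
BOX=[[a,b,z] for a in(-75,75) for b in(-100,100) for z in(0,62)]
def hullmask(n,P,k=4):
    h=cv2.convexHull(np.float32(w2p(n,P)))
    m=np.zeros((384*k,512*k),np.uint8)
    cv2.fillConvexPoly(m,np.int32(np.round((h+.5)*k-.5)),1); return m
def omask(n,im,P0):
    hsv=cv2.cvtColor(im,cv2.COLOR_RGB2HSV)
    m=((hsv[...,0]>=4)&(hsv[...,0]<=16)&(hsv[...,1]>190)&(hsv[...,2]>60)).astype(np.uint8)
    roi=np.zeros_like(m); c=w2p(n,P0)[0].astype(int); cv2.circle(roi,tuple(int(v) for v in c),55,1,-1); return m*roi
def fitcrate(ims,p0):
    tg={}
    for n,im in ims.items():
        m=omask(n,im,[[p0[0],p0[1],30]]); M=cv2.resize(m*255,None,fx=4,fy=4,interpolation=cv2.INTER_LINEAR)>127
        pts=np.argwhere(M)[:,::-1].astype(np.int32); H=np.zeros(M.shape,np.uint8); cv2.fillConvexPoly(H,cv2.convexHull(pts),1); tg[n]=H
    def cost(p):
        q=(p[0],p[1],p[2]/200); s=0
        for n,H in tg.items():
            A=hullmask(n,T(q,BOX)); s+=1-(A&H).sum()/(A|H).sum()
        return s
    b=[p0[0],p0[1],p0[2]*200]
    for d in(12,5):
        r=minimize(cost,b,method="Nelder-Mead",options=dict(initial_simplex=np.array([b]+[[b[j]+d*(i==j) for j in range(3)] for i in range(3)]))); b=r.x
    return np.array([b[0],b[1],b[2]/200]), r.fun
E
python3 - <<'E'
from h import *
o=lambda u,v:[(u+.5)/6-.5+210,(v+.5)/6-.5+112]
ims={n:cv2.imread(f"pics/{n}0.png")[:,:,::-1].copy() for n in("top","side")}
c=p2w("top",[o(240,380)],50)[0]
for k in(["top"],["side"],["top","side"]):
    print(k,fitcrate({n:ims[n] for n in k},[c[0],c[1],-.15]))
print("stop far top",p2w("top",[o(82,38),o(487,82)],45).round(1))
print("stop near top",p2w("top",[o(68,102),o(487,148)],45).round(1), "if z=0",p2w("top",[o(68,102),o(487,148)],0).round(1))
print("bar",p2w("top",[o(515,405)],85).round(1),"armtip",p2w("top",[o(650,510)],46).round(1))
print("rail ends top",p2w("top",[o(45,290),o(460,345)],30).round(1))
a=ims["side"][150:240,165:305,::-1]; cv2.imwrite("pics/crop2.png",cv2.resize(a,None,fx=5.7,fy=5.7,interpolation=cv2.INTER_CUBIC))
E
```

```text
['top'] (array([ 5.58588077e+02,  5.34303794e+01, -1.34975509e-01]), np.float64(0.30532207460200644))
['side'] (array([ 5.86367001e+02,  3.25085707e+01, -2.10078423e-01]), np.float64(0.23288115600117965))
['top', 'side'] (array([ 5.60155003e+02,  4.85612176e+01, -1.56128072e-01]), np.float64(0.5649351589374171))
stop far top [[ 784.7  145.2   45. ]
 [ 755.6 -114.4   45. ]]
stop near top [[ 742.5  153.6   45. ]
 [ 712.2 -114.    45. ]] if z=0 [[ 755.2  158.1    0. ]
 [ 724.1 -117.3    0. ]]
bar [[ 540.1 -126.7   85. ]] armtip [[ 480.  -213.5   46. ]]
rail ends top [[623.1 168.2  30. ]
 [587.4 -96.7  30. ]]
```

View pics/crop2.png

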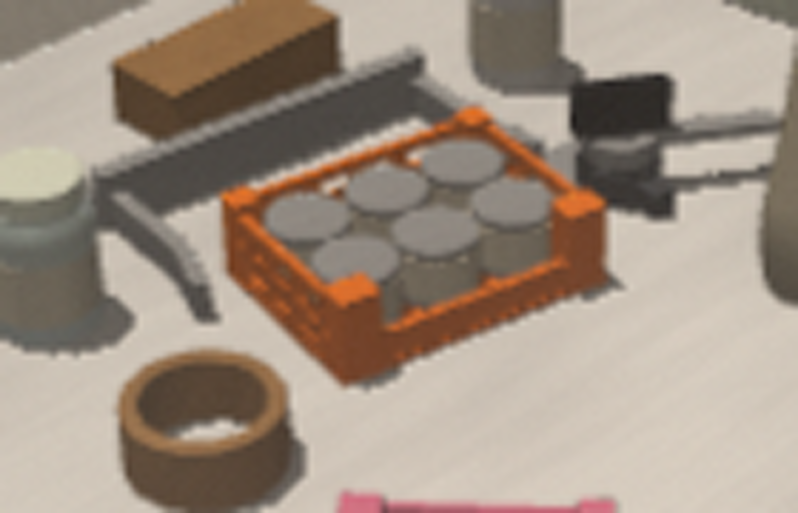

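```bash
python3 - <<'E'
s=open("h.py").read()
s=s.replace("return m*roi","m=m*roi; k,l,st,_=cv2.connectedComponentsWithStats(m,connectivity=8); return (l==1+st[1:,4].argmax()).astype(np.uint8)")
s=s.replace("m=((hsv","m=((hsv[...,2]>80)&(hsv").replace(">190",">215")
open("h.py","w").write(s)
E
cat >> h.py <<'E'
DOCKL=[[[0,135,45],[0,-135,45]],[[0,135,0],[0,-135,0]],[[0,118,30],[-75,118,30]],[[0,-118,30],[-75,-118,30]],[[-125,118,0],[-125,-118,0]]]
def overlay(n,im,crate,dock,x0,y0,w,h,k,latch=None):
    a=cv2.resize(np.ascontiguousarray(im[y0:y0+h,x0:x0+w,::-1]),None,fx=k,fy=k,interpolation=cv2.INTER_CUBIC)
    def L(P,col):
        p=((w2p(n,P)-[x0,y0]+.5)*k-.5).round().astype(int); cv2.polylines(a,[p.reshape(-1,1,2)],False,col,1)
    if crate is not None:
        for z in(0,62): L(T(crate,[[s*75,t*100,z] for s,t in((1,1),(1,-1),(-1,-1),(-1,1),(1,1))]),(255,0,0))
    for l in DOCKL: L(T(dock,l),(0,255,0))
    ax=T(dock,[[-169,-172,85]])[0]
    L(ax+np.array([[30*np.cos(i),30*np.sin(i),-57] for i in np.linspace(0,6.3,30)]),(0,255,255))
    if latch is not None:
        d=np.array([np.cos(latch),np.sin(latch),0]); L([ax-35*d,ax+35*d],(255,255,0)); L([ax-[0,0,39],ax-[0,0,39]+112*d],(255,0,255))
    return a
E
python3 - <<'E'
from h import *
ims={n:cv2.imread(f"pics/{n}0.png")[:,:,::-1].copy() for n in("top","side")}
for k in(["top"],["side"],["top","side"]):
    f=fitcrate({n:ims[n] for n in k},[575,45,-.15]);print(k,f)
d=[727.3,19.8,-.112]
A=overlay("top",ims["top"],f[0],d,215,112,105,100,5,-2.3)
B=overlay("side",ims["side"],f[0],d,170,145,130,100,5,-2.3)
B=cv2.resize(B,None,fx=.8*0.9,fy=.8*.9) if 0 else B
C=np.zeros((1000,650,3),np.uint8);C[:500,:525]=A;C[500:]=B
cv2.imwrite("pics/ov1.png",A);cv2.imwrite("pics/ov2.png",B)
C=np.hstack([A[:,:525],B[:,:]]);print(C.shape);cv2.imwrite("pics/ov.png",cv2.resize(C,(800,int(800*500/C.shape[1]))))
E
```

```text
['top'] (array([ 5.61790730e+02,  4.43480845e+01, -1.80976519e-01]), np.float64(0.030078135939731743))Traceback (most recent call last):
  File "<stdin>", line 4, in <module>
  File "h.py", line 30, in fitcrate
    m=omask(n,im,[[p0[0],p0[1],30]]); M=cv2.resize(m*255,None,fx=4,fy=4,interpolation=cv2.INTER_LINEAR)>127
  File "h.py", line 26, in omask
    roi=np.zeros_like(m); c=w2p(n,P0)[0].astype(int); cv2.circle(roi,tuple(int(v) for v in c),55,1,-1); m=m*roi; k,l,st,_=cv2.connectedComponentsWithStats(m,connectivity=8); return (l==1+st[1:,4].argmax()).astype(np.uint8)
                                                                                                                                                                                           ~~~~~~~~~~~~~~~^^
ValueError: attempt to get argmax of an empty sequence
```

```bash
sed -i 's/>215/>(215 if n=="top" else 165)/' h.py
python3 - <<'E'
from h import *
ims={n:cv2.imread(f"pics/{n}0.png")[:,:,::-1].copy() for n in("top","side")}
for k in(["side"],["top","side"]):
    f=fitcrate({n:ims[n] for n in k},[562,44,-.18]);print(k,f)
d=[727.3,19.8,-.112]
A=overlay("top",ims["top"],f[0],d,218,112,95,100,5,-2.3)
B=overlay("side",ims["side"],f[0],d,178,148,105,80,5,-2.3)
C=np.zeros((500,1000,3),np.uint8);C[:500,:475]=A;C[:400,475:]=B
C=cv2.resize(C,(800,400),interpolation=cv2.INTER_AREA);cv2.imwrite("pics/ov.png",C)
E
```

```text
['side'] (array([ 5.71532815e+02,  4.45378729e+01, -1.78025227e-01]), np.float64(0.10941007194244601))
['top', 'side'] (array([ 5.62391361e+02,  4.48508048e+01, -1.82337380e-01]), np.float64(0.15311946585941794))
```

View pics/ov.png

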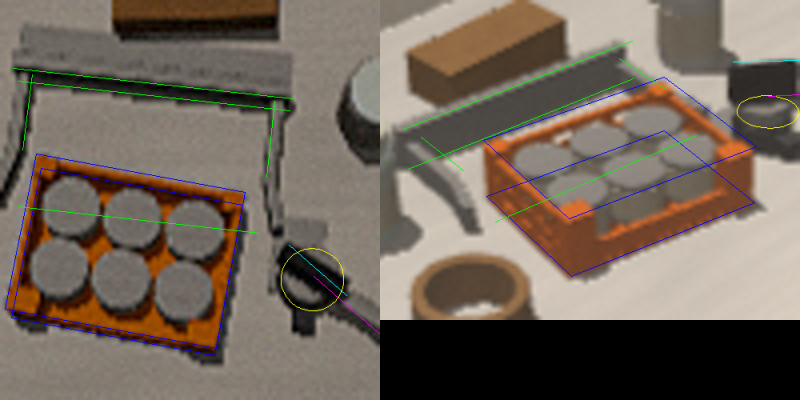

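The overlay agrees with both views. In the dock frame the crate is about 92 mm short, about 6 mm left and about -4°, which is within spec. Next is a planning helper, then the approach to the left post.

```bash
cat >> h.py <<'E'
DOCK=[727.3,19.8,-.112]
def indock(P):
    return T([0,0,-DOCK[2]],np.atleast_2d(P)-[DOCK[0],DOCK[1],0])
def psi(s): 
    x=R.from_quat(s["tool_rot"]).as_matrix()[:,0]; return np.degrees(np.arctan2(x[1],x[0]))
def plan(goal,gpsi,n,start=None):
    """goal in dock frame (x,y,z); gpsi tool-x heading, world deg (continuous from now); n equal rows"""
    s=get_state(); p=np.array(s["eef_pos"]); a=psi(s)
    if start is not None: p,a=start
    g=T(DOCK,[goal])[0]; st=(g-p)/n; dr=(gpsi-a)/n
    for i in range(n):
        t=np.radians(a+dr*i)   # shift along axes as they stand
        print([round(float(st[0]*np.cos(t)+st[1]*np.sin(t)),0),round(float(st[0]*np.sin(t)-st[1]*np.cos(t)),0),round(float(-st[2]),0),0,0,round(-dr,1)],end=",")
    print(); return g,gpsi
def show():
    s=get_state(); print("t %.2f"%s["clock"],"dock",indock(s["eef_pos"]).round(1),"psi %.1f"%psi(s),"q",np.round(s["joint_positions"],2),"F",np.round(s["wrist_force"],1),"Mz %.2f"%s["wrist_torque"][2],"gap %.2f"%s["finger_gap"])
E
python3 - <<'E'
from h import *
show(); e=plan([-280,92,194],83.6,12); plan([-280,92,20],83.6,4,e)
print(p2w("top",[[193,190]],45))
E
```

```text
t 0.10 dock [[-430.7 -596.9  194. ]] psi 23.9 q [-1.29  0.31  0.05  1.3  -0.    1.43] F [-0.2 -0.5  0.3] Mz -0.06 gap 1.00
[40.0, -43.0, -0.0, 0, 0, np.float64(-5.0)],[43.0, -40.0, -0.0, 0, 0, np.float64(-5.0)],[47.0, -36.0, -0.0, 0, 0, np.float64(-5.0)],[50.0, -32.0, -0.0, 0, 0, np.float64(-5.0)],[52.0, -27.0, -0.0, 0, 0, np.float64(-5.0)],[54.0, -22.0, -0.0, 0, 0, np.float64(-5.0)],[56.0, -18.0, -0.0, 0, 0, np.float64(-5.0)],[57.0, -13.0, -0.0, 0, 0, np.float64(-5.0)],[58.0, -8.0, -0.0, 0, 0, np.float64(-5.0)],[59.0, -3.0, -0.0, 0, 0, np.float64(-5.0)],[59.0, 2.0, -0.0, 0, 0, np.float64(-5.0)],[58.0, 8.0, -0.0, 0, 0, np.float64(-5.0)],
[0.0, 0.0, 44.0, 0, 0, -0.0],[0.0, 0.0, 44.0, 0, 0, -0.0],[0.0, 0.0, 44.0, 0, 0, -0.0],[0.0, 0.0, 44.0, 0, 0, -0.0],
[[504.67442503 255.51560358  45.        ]]
```

Call:
{"fn": "drive_tool", "kwargs": {"targets": [[40, -43, 0, 0, 0, -5], [43, -40, 0, 0, 0, -5], [47, -36, 0, 0, 0, -5], [50, -32, 0, 0, 0, -5], [52, -27, 0, 0, 0, -5], [54, -22, 0, 0, 0, -5], [56, -18, 0, 0, 0, -5], [57, -13, 0, 0, 0, -5], [58, -8, 0, 0, 0, -5], [59, -3, 0, 0, 0, -5], [59, 2, 0, 0, 0, -5], [58, 8, 0, 0, 0, -5]], "claw": 0, "grip_force": 40}}

```text
clock: 1.6
eef_pos: [456.8, 145.1, 194.6]
tool_rot: [0.743, 0.67, -0.0, 0.0]
wrist_force: [1.9, -0.5, 0.8]
finger_gap: 0.0
```

Run:
```python
from h import *
show(); plan([-280,92,20],83.6,5)
```

```text
t 1.60 dock [[-282.8   94.3  194.6]] psi 84.1 q [ 0.14  0.13 -0.19  1.25 -0.    1.81] F [ 1.9 -0.5  0.8] Mz -0.03 gap 0.00
[-0.0, 1.0, 35.0, 0, 0, np.float64(0.1)],[-0.0, 1.0, 35.0, 0, 0, np.float64(0.1)],[-0.0, 1.0, 35.0, 0, 0, np.float64(0.1)],[-0.0, 1.0, 35.0, 0, 0, np.float64(0.1)],[-0.0, 1.0, 35.0, 0, 0, np.float64(0.1)],
```

Call:
{"fn": "drive_tool", "kwargs": {"targets": [[0, 0, 58, 0, 0, 0], [0, 0, 58, 0, 0, 0], [0, 0, 58, 0, 0, 0], [0, 10, 0, 0, 0, 0], [0, 6, 0, 0, 0, 0], [0, 4, 0, 0, 0, 0], [0, 0, 0, 0, 0, 0]]}}

```text
clock: 2.48
eef_pos: [479.0, 141.0, 22.8]
tool_rot: [0.744, 0.668, 0.002, 0.001]
wrist_force: [0.6, -0.5, -0.2]
finger_gap: 0.001
```

Run:
```python
from h import *
show()
```

```text
t 2.48 dock [[-260.3   92.7   22.8]] psi 83.9 q [ 0.13  0.29 -0.44  0.84 -0.    1.8 ] F [ 0.6 -0.5 -0.2] Mz 0.03 gap 0.00
```

Call:
{"fn": "drive_tool", "kwargs": {"targets": [[0, 3, 0, 0, 0, 0], [0, 3, 0, 0, 0, 0], [0, 3, 0, 0, 0, 0], [0, 3, 0, 0, 0, 0], [0, 3, 0, 0, 0, 0]]}}

```text
clock: 3.1
eef_pos: [491.7, 139.3, 20.7]
tool_rot: [0.744, 0.668, -0.0, -0.0]
wrist_force: [-1.1, -0.6, -0.2]
finger_gap: -0.002
```

Call:
{"fn": "drive_tool", "kwargs": {"targets": [[0, 3, 0, 0, 0, 0], [0, 3, 0, 0, 0, 0]]}}

```text
clock: 3.35
eef_pos: [496.1, 138.9, 20.4]
tool_rot: [0.744, 0.668, -0.001, -0.001]
wrist_force: [-6.8, 1.3, 3.8]
finger_gap: -0.0
```

Call:
{"fn": "drive_tool", "kwargs": {"targets": [[0, 3, 0, 0, 0, 0], [0, 3, 0, 0, 0, 0]]}}

```text
clock: 3.6
eef_pos: [496.5, 138.9, 19.7]
tool_rot: [0.743, 0.669, -0.004, -0.005]
wrist_force: [-17.3, 3.9, 12.9]
finger_gap: -0.002
```

Call:
{"fn": "drive_tool", "kwargs": {"targets": [[0, 3, 0, 0, 0, 0], [0, 3, 0, 0, 0, 0], [0, 3, 0, 0, 0, 0], [0, 3, 0, 0, 0, 0]]}}

```text
clock: 4.1
eef_pos: [508.4, 139.4, 19.6]
tool_rot: [0.743, 0.669, -0.003, -0.006]
wrist_force: [-13.8, 9.8, 8.0]
finger_gap: -0.0
```

Call:
{"fn": "drive_tool", "kwargs": {"targets": [[0, 3, 0, 0, 0, 0], [0, 3, 0, 0, 0, 0], [0, 0, 0, 0, 0, 0]]}}

```text
clock: 4.47
eef_pos: [515.5, 138.8, 19.7]
tool_rot: [0.743, 0.669, -0.002, -0.005]
wrist_force: [-11.8, 9.2, 7.4]
finger_gap: -0.004
```

```bash
cat >> h.py <<'E'
def crate(p0):
    im=get_image("top"); f,c=fitcrate({"top":im},p0); d=indock([[f[0],f[1],0]])[0]
    print("crate world",f.round(3),"iou cost %.3f"%c,"dock x %.1f y %.1f yaw %.1f"%(d[0],d[1],np.degrees(f[2]-DOCK[2])))
    P=indock(T(f,[[-75,85,0],[-75,-85,0],[75,100,0],[75,-100,0]])); print("Lface",P[0,:2].round(1),"Rface",P[1,:2].round(1),"far",P[2:,:2].round(1).tolist())
    return im
E
python3 - <<'E'
from h import *
show(); im=crate([570,44,-.25]); cv2.imwrite("pics/t1.png",im[:,:,::-1])
E
```

```text
t 4.47 dock [[-223.8   94.6   19.7]] psi 84.0 q [ 0.11  0.36 -0.34  0.88  0.01  1.78] F [-11.8   9.2   7.4] Mz -0.06 gap -0.00
crate world [ 5.6986e+02  2.8024e+01 -2.8100e-01] iou cost 0.210 dock x -157.4 y -9.4 yaw -9.7
Lface [-217.   87.] Rface [-245.6  -80.6] far [[-66.6, 76.5], [-100.3, -120.6]]
```

Call:
{"fn": "drive_tool", "kwargs": {"targets": [[0, -20, 0, 0, 0, 0], [0, -30, 0, 0, 0, 0], [0, -30, 0, 0, 0, 0], [-45, 0, 0, 0, 0, 0], [-45, 0, 0, 0, 0, 0], [-45, 0, 0, 0, 0, 0], [-45, 0, 0, 0, 0, 0], [0, 0, 0, 0, 0, 0]]}}

```text
clock: 5.52
eef_pos: [423.2, -36.9, 21.1]
tool_rot: [0.746, 0.666, 0.0, 0.001]
wrist_force: [0.3, 0.4, -0.5]
finger_gap: -0.003
```

Run:
```python
from h import *
show(); im=crate([570,44,-.25]); cv2.imwrite("pics/t1.png",overlay("top",im,[570,44,-.25],DOCK,200,100,160,120,5))
```

```text
t 5.53 dock [[-295.9  -90.4   21.1]] psi 83.6 q [-0.28  0.16 -0.61  0.8  -0.    1.41] F [ 0.3  0.4 -0.5] Mz 0.06 gap -0.00
crate world [ 5.60383e+02  4.21050e+01 -2.09000e-01] iou cost 0.896 dock x -168.4 y 3.5 yaw -5.6
Lface [-234.7   95.4] Rface [-251.3  -73.8] far [[-84.0, 95.7], [-103.5, -103.3]]
```

View pics/t1.png

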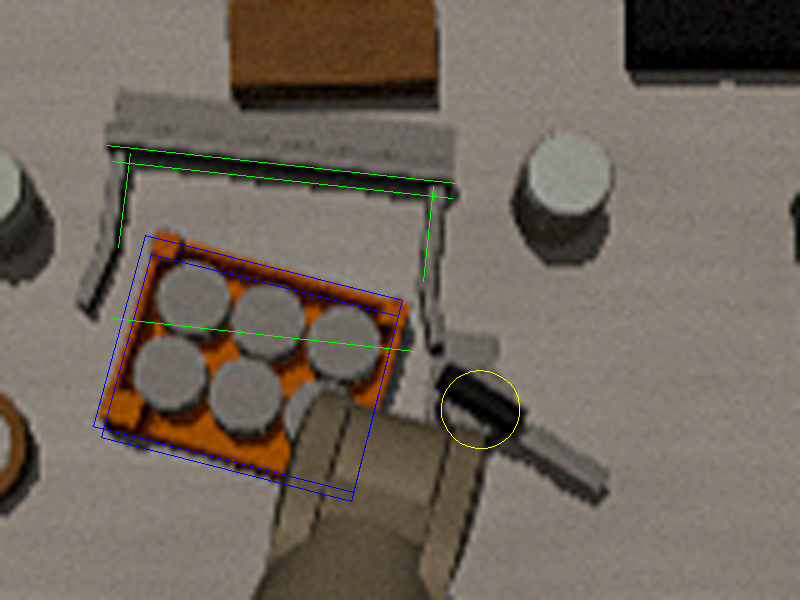

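Call:
{"fn": "drive_tool", "kwargs": {"targets": [[12, 15, 0, 0, 0, 0], [0, 15, 0, 0, 0, 0], [0, 4, 0, 0, 0, 0], [0, 4, 0, 0, 0, 0], [0, 4, 0, 0, 0, 0], [0, 4, 0, 0, 0, 0]]}}

```text
clock: 6.32
eef_pos: [466.5, -26.7, 20.2]
tool_rot: [0.744, 0.668, -0.002, -0.002]
wrist_force: [-11.3, 1.5, 9.1]
finger_gap: -0.002
```

Call:
{"fn": "drive_tool", "kwargs": {"targets": [[0, 3, 0, 0, 0, 0], [0, 3, 0, 0, 0, 0], [0, 3, 0, 0, 0, 0]]}}

```text
clock: 6.7
eef_pos: [469.9, -28.1, 19.4]
tool_rot: [0.744, 0.668, -0.006, -0.005]
wrist_force: [-18.9, -3.5, 12.5]
finger_gap: 0.003
```

Call:
{"fn": "drive_tool", "kwargs": {"targets": [[0, 4, 0, 0, 0, 0], [0, 4, 0, 0, 0, 0], [0, 4, 0, 0, 0, 0], [0, 4, 0, 0, 0, 0], [0, 4, 0, 0, 0, 0]]}}

```text
clock: 7.32
eef_pos: [491.5, -31.5, 19.2]
tool_rot: [0.744, 0.668, -0.006, -0.003]
wrist_force: [-13.2, -6.8, 3.3]
finger_gap: 0.001
```

Run:
```python
from h import *
show()
```

```text
t 7.33 dock [[-228.6  -77.3   19.2]] psi 83.8 q [-0.22  0.29 -0.44  0.85 -0.01  1.46] F [-13.2  -6.8   3.3] Mz -0.08 gap 0.00
```

Call:
{"fn": "drive_tool", "kwargs": {"targets": [[0, 4, 0, 0, 0, 0], [0, 4, 0, 0, 0, 0], [0, 4, 0, 0, 0, 0], [0, 4, 0, 0, 0, 0], [0, 2, 0, 0, 0, 0], [0, 0, 0, 0, 0, 0]]}}

```text
clock: 8.07
eef_pos: [509.8, -33.5, 19.2]
tool_rot: [0.744, 0.668, -0.005, -0.003]
wrist_force: [-13.2, -5.7, 4.4]
finger_gap: -0.001
```

Call:
{"fn": "drive_tool", "kwargs": {"targets": [[0, -20, 0, 0, 0, 0], [0, -40, 0, 0, 0, 0], [30, -40, -20, 0, 0, 0], [60, -40, -20, 0, 0, 0], [60, 0, -20, 0, 0, 0], [30, 0, 0, 0, 0, 0], [0, 0, 0, 0, 0, 0]]}}

```text
clock: 8.95
eef_pos: [402.2, 152.0, 77.7]
tool_rot: [0.743, 0.67, 0.001, 0.0]
wrist_force: [0.0, -0.0, -0.0]
finger_gap: 0.001
```

Run:
```python
from h import *
show(); im=crate([585,37,-.12]); cv2.imwrite("pics/t2.png",im[:,:,::-1])
```

```text
t 8.95 dock [[-337.8   95.    77.7]] psi 84.1 q [ 0.17  0.11 -0.51  0.95 -0.    1.85] F [ 0. -0. -0.] Mz -0.02 gap 0.00
crate world [ 6.01878e+02  4.76990e+01 -8.60000e-02] iou cost 0.044 dock x -127.8 y 13.7 yaw 1.5
Lface [-205.    96.7] Rface [-200.5  -73.2] far [[-55.4, 115.7], [-50.1, -84.3]]
```

Call:
{"fn": "drive_tool", "kwargs": {"targets": [[0, 20, 29, 0, 0, 0], [0, 30, 29, 0, 0, 0], [0, 40, 0, 0, 0, 0], [0, 20, 0, 0, 0, 0], [0, 4, 0, 0, 0, 0], [0, 4, 0, 0, 0, 0], [0, 4, 0, 0, 0, 0], [0, 4, 0, 0, 0, 0]]}}

```text
clock: 10.0
eef_pos: [523.2, 137.1, 19.0]
tool_rot: [0.744, 0.669, -0.002, -0.002]
wrist_force: [-15.4, -0.0, 12.3]
finger_gap: 0.002
```

Call:
{"fn": "drive_tool", "kwargs": {"targets": [[0, 4, 0, 0, 0, 0], [0, 4, 0, 0, 0, 0], [0, 4, 0, 0, 0, 0], [0, 4, 0, 0, 0, 0], [0, 4, 0, 0, 0, 0]]}}

```text
clock: 10.62
eef_pos: [538.1, 138.8, 19.0]
tool_rot: [0.743, 0.67, -0.003, -0.007]
wrist_force: [-19.5, 11.7, 15.7]
finger_gap: 0.001
```

Run:
```python
from h import *
show()
```

```text
t 10.62 dock [[-201.3   97.1   19. ]] psi 84.1 q [ 0.1   0.4  -0.28  0.9   0.01  1.78] F [-19.5  11.7  15.7] Mz -0.18 gap 0.00
```

Call:
{"fn": "drive_tool", "kwargs": {"targets": [[0, 4, 0, 0, 0, 0], [0, 4, 0, 0, 0, 0], [0, 4, 0, 0, 0, 0], [0, 4, 0, 0, 0, 0], [0, 4, 0, 0, 0, 0], [0, 0, 0, 0, 0, 0]]}}

```text
clock: 11.38
eef_pos: [560.2, 136.8, 19.1]
tool_rot: [0.743, 0.67, -0.002, -0.006]
wrist_force: [-14.2, 11.1, 11.4]
finger_gap: 0.0
```

Call:
{"fn": "drive_tool", "kwargs": {"targets": [[0, -20, 0, 0, 0, 0], [0, -40, 0, 0, 0, 0], [-30, -40, -20, 0, 0, 0], [-60, -40, -20, 0, 0, 0], [-60, 0, -20, 0, 0, 0], [-22, 0, 0, 0, 0, 0], [0, 0, 0, 0, 0, 0]]}}

```text
clock: 12.25
eef_pos: [417.2, -14.7, 76.3]
tool_rot: [0.745, 0.667, 0.0, 0.001]
wrist_force: [-1.0, 0.2, 0.1]
finger_gap: 0.001
```

Run:
```python
from h import *
show(); im=crate([615,35,-.2]); cv2.imwrite("pics/t3.png",im[:,:,::-1])
```

```text
t 12.25 dock [[-304.3  -69.    76.3]] psi 83.7 q [-0.23  0.09 -0.54  0.94 -0.    1.45] F [-1.   0.2  0.1] Mz -0.01 gap 0.00
crate world [ 6.3183e+02  1.9030e+01 -2.1200e-01] iou cost 0.550 dock x -94.8 y -11.4 yaw -5.7
Lface [-160.9   80.6] Rface [-177.9  -88.5] far [[-10.2, 80.6], [-30.1, -118.4]]
```

Call:
{"fn": "drive_tool", "kwargs": {"targets": [[55, -10, 0, 0, 0, 0], [55, -10, 0, 0, 0, 0], [60, -10, 0, 0, 0, 0], [0, 0, 0, 0, 0, 0]]}}

```text
clock: 12.8
eef_pos: [403.7, 163.6, 75.4]
tool_rot: [0.741, 0.672, 0.0, -0.001]
wrist_force: [0.1, 0.6, -0.4]
finger_gap: 0.001
```

Run:
```python
from h import *
show(); im=crate([615,35,-.2]); cv2.imwrite("pics/t3.png",overlay("top",im,None,DOCK,215,110,100,100,6))
```

```text
t 12.80 dock [[-337.6  106.8   75.4]] psi 84.4 q [ 0.2   0.12 -0.5   0.94  0.    1.87] F [ 0.1  0.6 -0.4] Mz -0.03 gap 0.00
crate world [ 6.17431e+02  2.96400e+01 -2.43000e-01] iou cost 0.186 dock x -110.3 y -2.5 yaw -7.5
Lface [-173.5   91.6] Rface [-195.8  -76.9] far [[-22.8, 86.8], [-49.0, -111.5]]
```

View pics/t3.png

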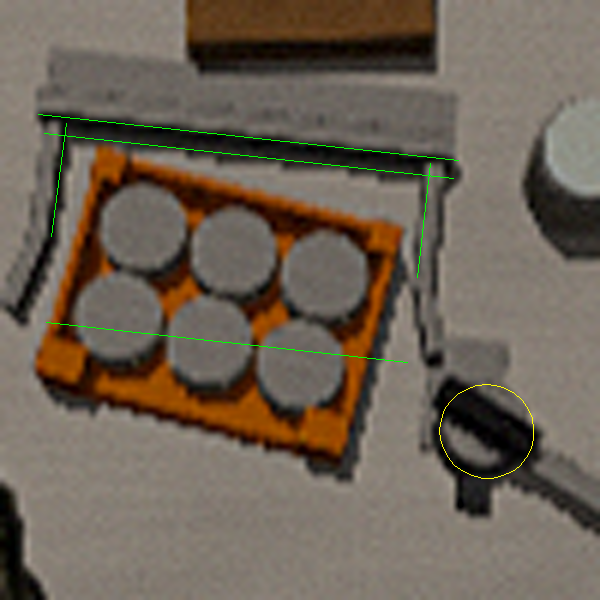

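```bash
python3 - <<'E'
s=open("h.py").read()
i=s.index("    roi=np.zeros_like(m)"); j=s.index("\n",i)
s=s[:i]+"""    roi=np.zeros_like(m); q=w2p(n,T(DOCK,[[a,b,z] for a in(-330,4) for b in(-140,145) for z in(0,62)])); cv2.fillConvexPoly(roi,cv2.convexHull(np.int32(q)),1)
    if n=="top": roi[:]=0; cv2.fillConvexPoly(roi,cv2.convexHull(np.int32(w2p(n,T(DOCK,[[-330,145,40],[-330,-140,40],[6,-140,40],[6,145,40]])))),1)
    m=m*roi; k,l,st,_=cv2.connectedComponentsWithStats(m,connectivity=8); return sum((l==1+i) for i in range(k-1) if st[1+i,4]>=6).astype(np.uint8)"""+s[j:]
open("h.py","w").write(s)
E
python3 - <<'E'
from h import *
show(); im=crate([615,35,-.25]); cv2.imwrite("pics/m.png",omask("top",im,None)*255)
o=lambda u,v:[(u+.5)/6-.5+215,(v+.5)/6-.5+110]
print(indock(p2w("top",[o(37,372),o(345,458),o(98,148),o(402,230)],62)).round(1))
E
```

```text
t 12.85 dock [[-337.1  104.8   75.3]] psi 84.3 q [ 0.2   0.12 -0.5   0.94 -0.    1.87] F [-1.   0.6 -0.2] Mz -0.03 gap -0.00
crate world [ 6.20682e+02  3.66440e+01 -2.65000e-01] iou cost 0.036 dock x -107.8 y 4.8 yaw -8.8
Lface [-169.   100.2] Rface [-194.9  -67.8] far [[-18.5, 92.2], [-48.9, -105.4]]
[[-168.9  112.4   62. ]
 [-201.2  -84.3   62. ]
 [ -22.2   92.1   62. ]
 [ -53.4 -104.2   62. ]]
```

Call:
{"fn": "drive_tool", "kwargs": {"targets": [[-59, 0, 0, 0, 0, 0], [-59, 0, 0, 0, 0, 0], [-59, 10, 20, 0, 0, 0], [0, 20, 20, 0, 0, 0], [0, 40, 16, 0, 0, 0], [0, 40, 0, 0, 0, 0], [0, 12, 0, 0, 0, 0], [0, 4, 0, 0, 0, 0], [0, 4, 0, 0, 0, 0], [0, 4, 0, 0, 0, 0], [0, 4, 0, 0, 0, 0]]}}

```text
clock: 14.28
eef_pos: [515.9, -30.7, 19.2]
tool_rot: [0.744, 0.668, -0.005, -0.004]
wrist_force: [-19.1, -1.6, 12.9]
finger_gap: 0.004
```

Call:
{"fn": "drive_tool", "kwargs": {"targets": [[0, 4, 0, 0, 0, 0], [0, 4, 0, 0, 0, 0], [0, 4, 0, 0, 0, 0], [0, 4, 0, 0, 0, 0], [0, 4, 0, 0, 0, 0]]}}

```text
clock: 14.9
eef_pos: [535.2, -34.9, 19.1]
tool_rot: [0.744, 0.668, -0.006, -0.003]
wrist_force: [-17.2, -7.0, 10.1]
finger_gap: -0.001
```

Run:
```python
from h import *
show()
```

```text
t 14.90 dock [[-184.8  -75.8   19.1]] psi 83.8 q [-0.21  0.37 -0.33  0.89 -0.01  1.47] F [-17.2  -7.   10.1] Mz -0.13 gap -0.00
```

Another 18 mm here, then back off and look from the left side.

Call:
{"fn": "drive_tool", "kwargs": {"targets": [[0, 4, 0, 0, 0, 0], [0, 4, 0, 0, 0, 0], [0, 4, 0, 0, 0, 0], [0, 4, 0, 0, 0, 0], [0, 2, 0, 0, 0, 0], [0, 0, 0, 0, 0, 0]]}}

```text
clock: 15.65
eef_pos: [553.6, -36.9, 19.1]
tool_rot: [0.744, 0.668, -0.006, -0.003]
wrist_force: [-15.0, -8.0, 8.5]
finger_gap: 0.001
```

Call:
{"fn": "drive_tool", "kwargs": {"targets": [[0, -20, 0, 0, 0, 0], [0, -40, 0, 0, 0, 0], [0, -50, 0, 0, 0, 0], [55, -50, -20, 0, 0, 0], [60, 0, -20, 0, 0, 0], [60, 0, -16, 0, 0, 0], [0, 0, 0, 0, 0, 0]]}}

```text
clock: 16.52
eef_pos: [429.8, 147.4, 73.7]
tool_rot: [0.741, 0.671, 0.002, 0.001]
wrist_force: [0.6, -1.2, -0.4]
finger_gap: -0.002
```

Run:
```python
from h import *
show(); im=crate([640,35,-.11])
```

```text
t 16.52 dock [[-309.9   93.5   73.7]] psi 84.3 q [ 0.15  0.16 -0.47  0.94  0.    1.82] F [ 0.6 -1.2 -0.4] Mz -0.04 gap -0.00
crate world [ 6.43514e+02  4.55260e+01 -5.90000e-02] iou cost 0.036 dock x -86.1 y 16.2 yaw 3.0
Lface [-165.5   97.1] Rface [-156.5  -72.7] far [[-16.5, 120.0], [-5.9, -79.7]]
```

Call:
{"fn": "drive_tool", "kwargs": {"targets": [[0, 30, 27, 0, 0, 0], [0, 30, 27, 0, 0, 0], [0, 40, 0, 0, 0, 0], [0, 20, 0, 0, 0, 0], [0, 4, 0, 0, 0, 0], [0, 4, 0, 0, 0, 0], [0, 4, 0, 0, 0, 0], [0, 4, 0, 0, 0, 0], [0, 4, 0, 0, 0, 0]]}}

```text
clock: 17.7
eef_pos: [561.5, 129.0, 17.4]
tool_rot: [0.743, 0.669, -0.004, -0.004]
wrist_force: [-20.3, 0.6, 15.9]
finger_gap: 0.001
```

Call:
{"fn": "drive_tool", "kwargs": {"targets": [[0, 3, 0, 0, 0, 0], [0, 3, 0, 0, 0, 0], [0, 2, 0, 0, 0, 0]]}}

```text
clock: 18.08
eef_pos: [568.0, 130.5, 17.5]
tool_rot: [0.743, 0.669, -0.003, -0.006]
wrist_force: [-19.3, 7.5, 12.5]
finger_gap: -0.003
```

Run:
```python
from h import *
show()
```

```text
t 18.07 dock [[-170.7   92.2   17.5]] psi 84.1 q [ 0.09  0.45 -0.21  0.93  0.01  1.76] F [-19.3   7.5  12.5] Mz 0.09 gap -0.00
```

Call:
{"fn": "drive_tool", "kwargs": {"targets": [[0, 3, 0, 0, 0, 0], [0, 3, 0, 0, 0, 0], [0, 2, 0, 0, 0, 0]]}}

```text
clock: 18.45
eef_pos: [576.6, 130.7, 17.5]
tool_rot: [0.743, 0.67, -0.002, -0.006]
wrist_force: [-16.2, 10.0, 12.2]
finger_gap: 0.005
```

Call:
{"fn": "drive_tool", "kwargs": {"targets": [[0, 2, 0, 0, 0, 0], [0, 2, 0, 0, 0, 0]]}}

```text
clock: 18.7
eef_pos: [578.5, 130.6, 17.4]
tool_rot: [0.742, 0.67, -0.004, -0.008]
wrist_force: [-23.6, 10.4, 18.1]
finger_gap: -0.002
```

Call:
{"fn": "drive_tool", "kwargs": {"targets": [[0, 2, 0, 0, 0, 0], [0, 2, 0, 0, 0, 0]]}}

```text
clock: 18.95
eef_pos: [578.6, 130.6, 17.3]
tool_rot: [0.742, 0.67, -0.006, -0.01]
wrist_force: [-33.3, 11.4, 25.7]
finger_gap: 0.004
```

Call:
{"fn": "drive_tool", "kwargs": {"targets": [[0, -20, 0, 0, 0, 0], [0, -50, 0, 0, 0, 0], [0, -55, 0, 0, 0, 0], [30, -50, -20, 0, 0, 0], [0, 0, -20, 0, 0, 0], [0, 0, -16, 0, 0, 0], [0, 0, 0, 0, 0, 0]]}}

```text
clock: 19.82
eef_pos: [422.3, 175.1, 75.3]
tool_rot: [0.744, 0.669, 0.001, 0.001]
wrist_force: [0.1, -0.5, -0.9]
finger_gap: 0.0
```

Run:
```python
from h import *
show(); im=crate([645,35,-.11])
```

```text
t 19.82 dock [[-320.4  120.2   75.3]] psi 83.9 q [ 0.22  0.16 -0.46  0.95 -0.    1.89] F [ 0.1 -0.5 -0.9] Mz -0.03 gap 0.00
crate world [ 6.52083e+02  4.07560e+01 -1.65000e-01] iou cost 0.035 dock x -77.1 y 12.4 yaw -3.0
Lface [-147.5  101.3] Rface [-156.5  -68.5] far [[3.1, 108.3], [-7.5, -91.4]]
```

Call:
{"fn": "drive_tool", "kwargs": {"targets": [[-62, 0, 0, 0, 0, 0], [-62, 0, 0, 0, 0, 0], [-62, 15, 20, 0, 0, 0], [-5, 30, 20, 0, 0, 0], [0, 45, 17, 0, 0, 0], [0, 40, 0, 0, 0, 0], [0, 10, 0, 0, 0, 0], [0, 4, 0, 0, 0, 0], [0, 4, 0, 0, 0, 0], [0, 4, 0, 0, 0, 0]]}}

```text
clock: 21.12
eef_pos: [550.9, -27.2, 18.3]
tool_rot: [0.744, 0.668, -0.0, -0.0]
wrist_force: [0.2, 0.5, -0.2]
finger_gap: -0.003
```

Call:
{"fn": "drive_tool", "kwargs": {"targets": [[0, 3, 0, 0, 0, 0], [0, 3, 0, 0, 0, 0], [0, 3, 0, 0, 0, 0]]}}

```text
clock: 21.5
eef_pos: [552.6, -27.7, 17.8]
tool_rot: [0.744, 0.668, -0.005, -0.004]
wrist_force: [-20.5, -0.3, 16.6]
finger_gap: -0.003
```

Run:
```python
from h import *
show()
```

```text
t 21.50 dock [[-168.3  -66.7   17.8]] psi 83.9 q [-0.19  0.4  -0.29  0.9  -0.    1.48] F [-20.5  -0.3  16.6] Mz -0.04 gap -0.00
```

Call:
{"fn": "drive_tool", "kwargs": {"targets": [[0, 3, 0, 0, 0, 0], [0, 3, 0, 0, 0, 0], [0, 2, 0, 0, 0, 0]]}}

```text
clock: 21.88
eef_pos: [560.3, -30.5, 17.8]
tool_rot: [0.744, 0.668, -0.006, -0.003]
wrist_force: [-20.7, -6.0, 14.7]
finger_gap: -0.005
```

Call:
{"fn": "drive_tool", "kwargs": {"targets": [[0, 2, 0, 0, 0, 0], [0, 2, 0, 0, 0, 0]]}}

```text
clock: 22.12
eef_pos: [560.8, -30.6, 17.7]
tool_rot: [0.744, 0.668, -0.008, -0.005]
wrist_force: [-30.2, -5.1, 24.4]
finger_gap: -0.002
```

Call:
{"fn": "drive_tool", "kwargs": {"targets": [[0, 2, 0, 0, 0, 0], [0, 1, 0, 0, 0, 0]]}}

```text
clock: 22.38
eef_pos: [560.8, -30.6, 17.6]
tool_rot: [0.744, 0.668, -0.01, -0.007]
wrist_force: [-36.6, -6.3, 28.6]
finger_gap: -0.003
```

Call:
{"fn": "drive_tool", "kwargs": {"targets": [[0, -20, 0, 0, 0, 0], [0, -45, 0, 0, 0, 0], [0, -60, -20, 0, 0, 0], [0, -60, -55, 0, 0, 0], [0, 0, -60, 0, 0, -10], [0, 0, 0, 0, 0, -10], [0, 0, 0, 0, 0, -10], [0, 0, 0, 0, 0, -10], [0, 0, 0, 0, 0, -10], [0, 0, 0, 0, 0, -10], [0, 0, 0, 0, 0, -10], [0, 0, 0, 0, 0, -10]]}}

```text
clock: 23.88
eef_pos: [406.1, -11.8, 140.5]
tool_rot: [0.137, 0.991, -0.0, 0.0]
wrist_force: [0.4, -0.9, -0.4]
finger_gap: -0.0
```

Call:
{"fn": "drive_tool", "kwargs": {"targets": [[0, 0, 0, 0, 0, -10], [0, 0, 0, 0, 0, -10], [0, 0, 0, 0, 0, -10], [0, 0, 0, 0, 0, -10], [0, 0, 0, 0, 0, -10], [0, 0, 0, 0, 0, -10], [0, 0, 0, 0, 0, -10], [0, 0, 0, 0, 0, -4]], "claw": 0.55}}

```text
clock: 24.88
eef_pos: [406.1, -11.8, 140.5]
tool_rot: [-0.485, 0.874, -0.0, 0.0]
wrist_force: [0.1, 0.1, -0.3]
finger_gap: 0.55
```

Run:
```python
from h import *
show(); im=crate([645,35,-.11]); cv2.imwrite("pics/t5.png",overlay("top",im,None,DOCK,215,110,115,100,6))
cv2.imwrite("pics/t5raw.png",im[:,:,::-1])
```

```text
t 24.88 dock [[-315.7  -67.3  140.5]] psi -121.9 q [-0.23  0.01 -0.45  1.1  -0.   -1.24] F [ 0.1  0.1 -0.3] Mz 0.03 gap 0.55
crate world [ 6.58112e+02  4.19220e+01 -1.07000e-01] iou cost 0.053 dock x -71.2 y 14.3 yaw 0.3
Lface [-146.7   98.8] Rface [-145.8  -71.2] far [[3.2, 114.7], [4.3, -85.3]]
```

View pics/t5.png

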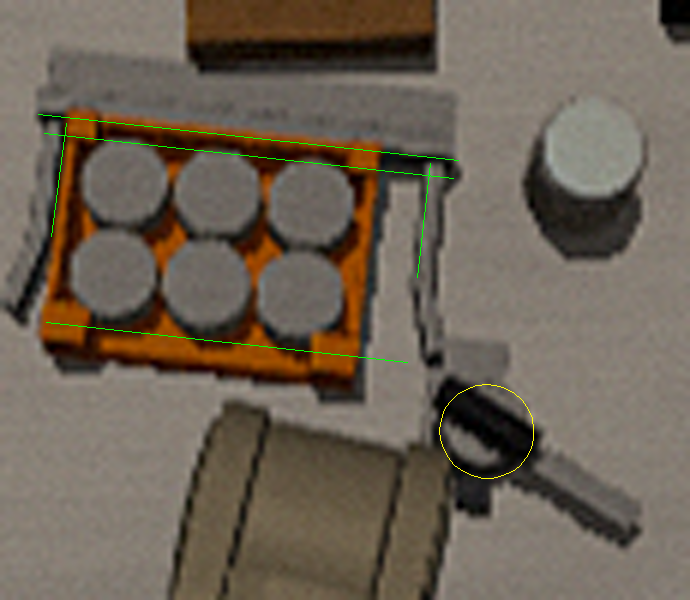

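The crate reads flush at both far corners (far x +3.2 and +4.3 mm, a common offset from my dock estimate; yaw 0.3°). Pushing at either post ended in a hard stop. Now I locate the latch bar by model fit in the two clean first pictures.

Run:
```python
from h import *
tg={}
for n in("top","side"):
    im=cv2.imread(f"pics/{n}0.png"); v=im.max(2)
    c=w2p(n,[[541,-130,66]])[0].astype(int); roi=np.zeros(v.shape,np.uint8); cv2.circle(roi,(int(c[0]),int(c[1])),16,1,-1)
    for th in (40,):
        m=((v<th)*roi).astype(np.uint8)
    tg[n]=cv2.resize(m*255,None,fx=4,fy=4,interpolation=cv2.INTER_LINEAR)>127; print(n,c,m.sum(),np.sort(v[roi>0])[:200:20])
    x,y=c; cv2.imwrite(f"pics/b{n}.png",cv2.resize(np.hstack([im[y-20:y+20,x-20:x+20],cv2.merge([m*255]*3)[y-20:y+20,x-20:x+20]]),None,fx=9,fy=9,interpolation=cv2.INTER_NEAREST))
def bx(p): return T([p[0],p[1],p[2]/50],[[a,b,z] for a in(-35,35) for b in(-9,9) for z in(47,85)])
for ks in(["top"],["side"],["top","side"]):
    def cost(p): return sum(1-(A&tg[n]).sum()/(A|tg[n]).sum() for n in ks for A in [hullmask(n,bx(p))>0])
    best=None
    for y0 in(-127,-134):
        b=[541,y0,-2.12*50]; r=minimize(cost,b,method="Nelder-Mead",options=dict(initial_simplex=[b,[b[0]+6,b[1],b[2]],[b[0],b[1]+6,b[2]],[b[0],b[1],b[2]+6]]))
        if best is None or r.fun<best.fun: best=r
    print(ks,best.x[:2].round(1),np.degrees(best.x[2]/50).round(1),round(best.fun,3))
cv2.imwrite("pics/b.png",np.vstack([cv2.imread("pics/btop.png"),cv2.imread("pics/bside.png")])[:,:,:][::1])
a=cv2.imread("pics/b.png"); cv2.imwrite("pics/b.png",cv2.resize(a,(600,600)))
```

```text
top [295 179] 195 [ 0  2  8 12 15 18 21 25 29 35]
side [274 167] 0 [45 46 47 48 48 49 50 54 59 63]
['top'] [ 539.5 -129.1] -123.9 0.405
['side'] [ 541. -127.] -121.5 1.0
['top', 'side'] [ 539.5 -129.1] -123.9 1.405
```

View pics/b.png

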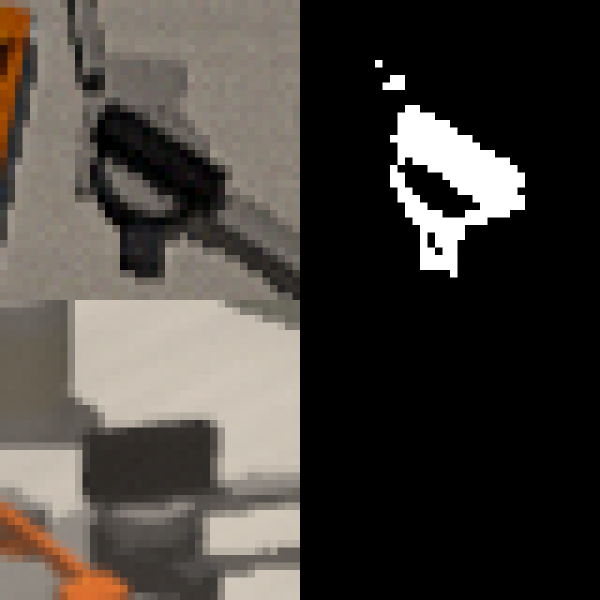

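Run:
```python
from h import *
ut=[275+161/7.5-.5,159+155/7.5-.5]; us=[254+150/7.5-.5,147+162/7.5-.5]
print(p2w("top",[ut],85),p2w("top",[ut],72),p2w("side",[us],66))
r=least_squares(lambda p:np.r_[w2p("top",[[p[0],p[1],72]])[0]-ut,w2p("side",[[p[0],p[1],66]])[0]-us],[541,-130]);print(r.x,r.fun)
for sh in(0,3.7): print(T([DOCK[0]+sh,DOCK[1],DOCK[2]],[[-169,-172,66]]))
show()
for z in (140,52): plan([-169,-172,z],-121.9,5)
```

```text
[[ 539.79930023 -128.67580019   85.        ]] [[ 541.85163071 -129.78960053   72.        ]] [[ 538.33652327 -123.16866837   66.        ]]
[ 541.52901444 -128.14660486] [-0.44277115  0.08582481  0.26755247 -0.77102759]
[[ 540.13510979 -132.23389054   66.        ]]
[[ 543.83510979 -132.23389054   66.        ]]
t 24.93 dock [[-315.7  -67.3  140.5]] psi -121.9 q [-0.23  0.01 -0.45  1.1  -0.   -1.24] F [ 0.8 -1.   0.7] Mz 0.03 gap 0.55
[6.0, -35.0, 0.0, 0, 0, np.float64(0.0)],[6.0, -35.0, 0.0, 0, 0, np.float64(0.0)],[6.0, -35.0, 0.0, 0, 0, np.float64(0.0)],[6.0, -35.0, 0.0, 0, 0, np.float64(0.0)],[6.0, -35.0, 0.0, 0, 0, np.float64(0.0)],
[6.0, -35.0, 18.0, 0, 0, np.float64(0.0)],[6.0, -35.0, 18.0, 0, 0, np.float64(0.0)],[6.0, -35.0, 18.0, 0, 0, np.float64(0.0)],[6.0, -35.0, 18.0, 0, 0, np.float64(0.0)],[6.0, -35.0, 18.0, 0, 0, np.float64(0.0)],
```

Call:
{"fn": "drive_tool", "kwargs": {"targets": [[6, -36, 0, 0, 0, 0], [6, -36, 0, 0, 0, 0], [6, -36, 0, 0, 0, 0], [6, -36, 0, 0, 0, 0], [5, -34, 0, 0, 0, 0], [0, 0, 20, 0, 0, 0], [0, 0, 25, 0, 0, 0], [0, 0, 25, 0, 0, 0], [0, 0, 15, 0, 0, 0], [0, 0, 0, 0, 0, 0]]}}

```text
clock: 26.18
eef_pos: [540.5, -130.7, 54.3]
tool_rot: [-0.484, 0.875, 0.001, -0.001]
wrist_force: [-0.3, 0.9, 0.2]
finger_gap: 0.546
```

Run:
```python
from h import *
show()
a=get_image("side")[120:220,220:340,::-1]; b=get_image("top")[130:230,240:360,::-1]
cv2.imwrite("pics/g1.png",cv2.resize(np.hstack([a,b]),None,fx=3.3,fy=3.3,interpolation=cv2.INTER_CUBIC))
```

```text
t 26.18 dock [[-168.8 -170.4   54.3]] psi -122.1 q [-0.38  0.36 -0.24  0.97 -0.   -1.39] F [-0.3  0.9  0.2] Mz -0.01 gap 0.55
```

View pics/g1.png

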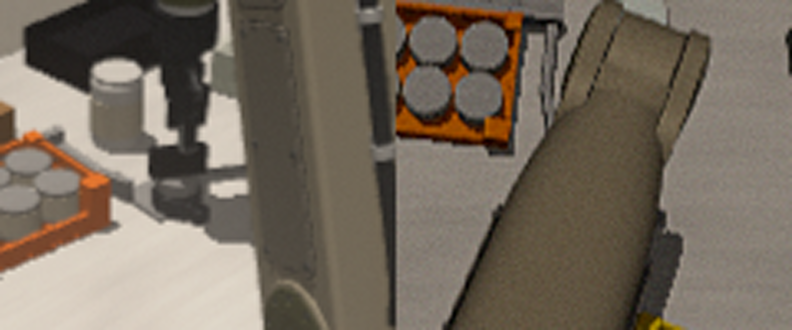

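The side view shows the fingers straddling the black bar at about (178,155). Closing on it now.

Call:
{"fn": "drive_tool", "kwargs": {"targets": [[0, 0, 0, 0, 0, 0], [0, 0, 0, 0, 0, 0], [0, 0, 0, 0, 0, 0], [0, 0, 0, 0, 0, 0]], "claw": 0, "grip_force": 60}}

```text
clock: 26.78
eef_pos: [541.5, -131.1, 55.4]
tool_rot: [-0.484, 0.875, -0.0, 0.0]
wrist_force: [0.5, -0.4, 0.5]
finger_gap: -0.002
```

Run:
```python
from h import *
show()
```

```text
t 26.77 dock [[-167.8 -170.7   55.4]] psi -122.1 q [-0.38  0.36 -0.24  0.97 -0.   -1.39] F [ 0.5 -0.4  0.5] Mz 0.01 gap -0.00
```

Run:
```python
from h import *
s=get_state(); p=np.array(s["eef_pos"])
im=get_image("side")
a=cv2.resize(np.ascontiguousarray(im[110:210,215:315,::-1]),None,fx=6,fy=6,interpolation=cv2.INTER_CUBIC)
def pt(P,c):
    u=((w2p("side",[P])[0]-[215,110]+.5)*6).astype(int); cv2.circle(a,tuple(int(v) for v in u),3,c,-1); print(u)
pt(p,(0,255,0)); pt(p+[0,0,100],(0,255,0)); pt([542,-130,85],(255,0,255)); pt([542,-130,47],(255,0,255)); pt([542,-130,0],(255,0,255))
cv2.imwrite("pics/g2.png",a)
```

```text
[358 359]
[362 222]
[357 320]
[356 370]
[354 432]
```

View pics/g2.png

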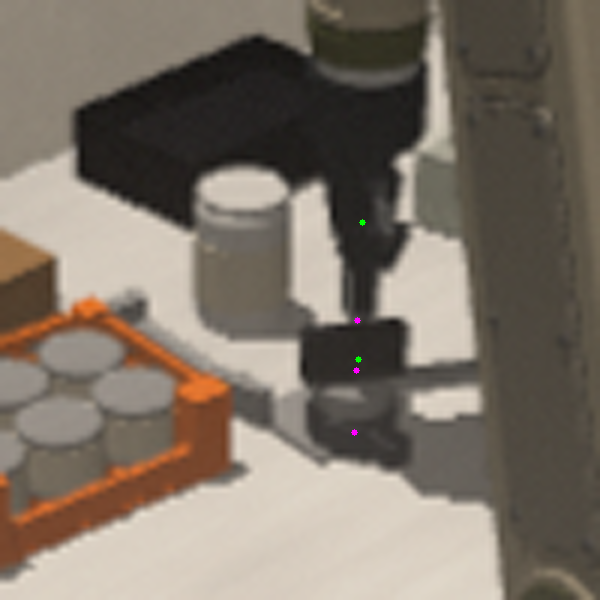

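Run:
```python
from h import *
a=cv2.imread("pics/side0.png").max(2); b=get_image("side").max(2)
np.set_printoptions(linewidth=200)
print(a[160:190:1,262:286]);print(b[160:190:1,262:286])
```

```text
[[ 95  92 132 182 190 204 205 203 202 201 202 202 202 203 204 206 207 206 206 205 204 203 204 204]
 [ 91  92  96  95 134 191 203 201 202 202 201 203 204 206 206 207 205 205 203 203 204 204 205 206]
 [ 92  94  97  98  98 143 201 203 200 202 201 195 193 189 189 186 181 183 181 183 194 206 206 206]
 [ 95  94  97  95  91 131 183 181 182 180 168 142 134 105 105  97  75  68  52  75 139 195 208 206]
 [ 94  97  94  83  66  81  95  75  67  51  50  52  49  50  52  51  51  50  50  50  80 153 207 207]
 [ 95  97  88  58  51  49  50  51  50  50  49  51  50  49  49  48  49  51  48  48  77 152 205 204]
 [130 130 115  66  48  50  50  49  47  49  47  46  47  48  46  49  49  46  46  48  76 152 207 204]
 [197 199 172  66  46  47  47  47  47  48  47  47  47  47  48  47  46  49  47  49  83 158 205 205]
 [200 201 171  64  46  46  46  46  46  47  45  49  48  48  48  48  48  48  47  48 103 178 207 207]
 [200 201 172  62  47  47  47  48  47  45  48  48  47  48  48  47  47  47  48  47 104 179 207 205]
 [201 203 172  46  47  46  46  45  48  49  47  47  48  49  47  47  48  48  49  47 100 169 196 193]
 [203 204 1
[... 4141 characters left out ...]
4 104]
 [141 121 129 145 133  77  64  62  62  60  61  61  60  60  60  64  69  66  62  57  60  79 104 104]
 [207 174 126 120 135 119  97  80  64  61  63  60  61  60  60  63  61  69  70  58  58  77 105 105]
 [217 218 199 144 122 130 135 111  77  60  61  60  61  58  60  60  62  60  58  59  61  79 105 104]
 [218 218 218 210 177 127 109 119 132 126 120 106  97  77  79  79  61  60  59  59  61  83 105 103]
 [217 218 218 218 218 199 147 171 218 218 209 186 176 145 149 144  95  66  62  68  78  94 105 105]
 [219 219 219 218 219 219 219 218 218 219 220 219 219 219 219 209 170 134 127 123 104 104 104 103]
 [219 218 219 219 219 218 219 220 220 220 220 220 219 219 218 218 218 218 218 196 131 105 104 103]]
```

Call:
{"fn": "drive_tool", "kwargs": {"targets": [[0, 0, -30, 0, 0, 0], [0, 0, -30, 0, 0, 0], [0, 0, 0, 0, 0, 0]]}}

```text
clock: 27.25
eef_pos: [543.3, -131.8, 117.8]
tool_rot: [-0.484, 0.875, -0.002, 0.002]
wrist_force: [-0.7, -0.2, -0.4]
finger_gap: 0.002
```

Run:
```python
from h import *
show(); s=get_state(); print(w2p("side",[s["eef_pos"]]))
b=get_image("side").max(2); cv2.imwrite("pics/s_up.png",get_image("side")[:,:,::-1])
np.set_printoptions(linewidth=200)
print(b[140:176:1,262:286])
```

```text
t 27.25 dock [[-165.9 -171.2  117.8]] psi -122.1 q [-0.38  0.31 -0.15  1.11 -0.   -1.39] F [-0.7 -0.2 -0.4] Mz -0.04 gap 0.00
[[274.44019755 155.09370091]]
[[122  55  56  74 102 139 137 165 212 184  88  68  43  39  37  44 105 163 178 205 210 186 117 109]
 [180  97 102 139 167 211 211 211 213 184  92  72  45  38  41  48 136 210 212 212 211 187 118 107]
 [175 133 168 212 212 210 211 212 212 184  93  74  43  42  39  48 138 213 211 212 210 188 120 107]
 [125 168 211 211 211 213 212 212 211 184  91  73  43  41  39  57 142 211 209 210 208 189 126 108]
 [101 149 213 212 212 212 213 212 214 187  90  73  45  42  40  65 146 211 210 209 209 187 122 111]
 [ 99 147 213 212 213 214 215 215 214 185  93  74  46  43  43  69 149 209 211 210 211 190 120 111]
 [100 147 213 214 216 216 214 213 213 189 106  75  47  41  41  70 150 209 212 213 213 195 138 108]
 [ 95 148 217 217 215 214 214 213 212 194 138  93  66  71  83 108 168 212 213 213 212 192 137 124]
 [ 95 148 216 214 212 213 212 212 211 211 197 158 139 148 161 182 210 213 213 213 211 209 208 187]
 [ 96 147 213 212 212 212 212 211 212 212 211 211 212
[... 1920 characters left out ...]
6 216]
 [210 211 181  63  50  47  48  49  47  47  49  45  47  47  50  46  47  48  46  45 108 186 217 216]
 [212 212 181  48  48  50  49  50  48  49  49  48  47  50  47  47  47  46  48  46  99 170 194 195]
 [213 214 179  49  49  50  49  50  48  48  49  47  49  47  49  48  49  48  48  46  67  93  83  81]
 [212 213 182  69  51  49  47  47  49  49  49  49  49  53  50  52  55  55  59  60  69  83  82  84]
 [212 213 193 119  58  57  56  54  55  58  59  60  64  68  76  86  71  76  82  89  89  88  90  87]
 [211 206 195 157  92  82  70  85  99 103 105 105 104 104 121 137  89  80  82  90  96  98 104 104]
 [195 173 160 150 130  87  91 119 136 141 144 147 146 146 142 131 110  80  86 119 139 124 141 133]]
```

Run:
```python
from h import *
for z in(194,207,225,240): print(z,w2p("side",[[232.6,-525.2,z]]))
for z in(118,130,151):print(z,w2p("side",[[543.3,-131.8,z]]))
print(cam("side")[1][:,2])
im=cv2.imread("pics/side0.png").max(2); print(im[108:136:1,396:420])
# check crate post corners now
f=[658.1-3,41.9,-.107]
print(w2p("side",T(f,[[-75,100,0],[-75,100,62],[-75,-100,0],[-75,-100,62]])))
```

```text
194 [[404.57831596 130.30783852]]
207 [[405.21205674 127.22000475]]
225 [[406.09826439 122.90205332]]
240 [[406.84462125 119.26550983]]
118 [[274.44490318 155.04221118]]
130 [[274.53271953 152.26854715]]
151 [[274.68803617 147.36289837]]
[ 0.5897843  -0.59961524 -0.54093996]
[[ 77  77  77  79  76  75  72  70  66  48  31  30  33  33  32  31  33  34
   52  72  70  71  71  71]
 [ 77  77  77  78  75  73  71  71  70  60  32  31  31  32  28  29  35  39
   60  70  71  70  70  70]
 [ 77  76  78  77  76  72  70  70  70  55  32  32  31  32  32  31  43  61
   71  72  71  71  69  70]
 [ 77  78  77  77  75  71  72  71  68  50  30  33  30  30  31  35  52  73
   72  71  71  69  70  69]
 [ 78  78  77  77  76  72  71  71  63  38  34  35  38  34  31  36  56  73
   72  72  72  74  72  71]
 [ 77  78  78  77  74  73  71  69  57  34  37  43  48  45  38  39  58  73
   72  69  71  71  71  72]
 [ 79  77  77  76  74  72  72  73  65  38  31  32  36  33  36  41  60  71
   74  69  69  72  69  70]
 [ 79  78  78  77  72  71  72  72  73  58  31  33  32  37  42  54  73  73
   72  73  71  70  71  73]
 [ 78  78  77  7
[... 1421 characters left out ...]
78  78  76  76  77  77  75  76  73  77  74  77  74
   75  75  74  75  75  76]
 [ 80  76  75  74  76  77  77  77  77  77  76  75  75  77  74  75  74  76
   73  73  73  75  75  75]
 [ 79  75  74  74  73  77  76  77  78  78  75  76  77  75  77  75  75  74
   74  73  76  76  75  78]
 [ 79  75  75  75  77  78  78  78  77  77  76  77  75  77  75  76  76  73
   75  74  76  76  78  77]
 [102  80  74  75  79  78  76  78  77  77  77  77  77  77  76  74  75  74
   75  76  75  76  77  77]
 [159 125 101  87  85  77  78  77  78  78  76  77  76  77  76  74  74  75
   75  77  75  78  76  77]]
[[211.27667053 205.70784205]
 [210.42141496 191.51342647]
 [254.1158829  186.70936077]
 [254.16515247 173.03382698]]
```

The fingertips appear about 33 mm higher in the side picture (row 147.5) than the reported TCP projects (row 155). The side camera agrees with the crate, so the visible tips sit higher than the reported z and the jaws closed just above the bar. I'll reopen, go lower with force checks, and regrip.

Call:
{"fn": "drive_tool", "kwargs": {"targets": [[0, 3, 0, 0, 0, 0], [0, 0, 0, 0, 0, 0], [0, 0, 30, 0, 0, 0], [0, 0, 30, 0, 0, 0], [0, 0, 10, 0, 0, 0], [0, 0, 5, 0, 0, 0], [0, 0, 0, 0, 0, 0]], "claw": 0.6}}

```text
clock: 28.22
eef_pos: [539.2, -129.6, 40.7]
tool_rot: [-0.484, 0.875, -0.0, 0.0]
wrist_force: [0.2, 0.1, -0.3]
finger_gap: 0.602
```

Call:
{"fn": "drive_tool", "kwargs": {"targets": [[0, 0, 5, 0, 0, 0], [0, 0, 5, 0, 0, 0], [0, 0, 0, 0, 0, 0]]}}

```text
clock: 28.6
eef_pos: [538.6, -129.4, 29.9]
tool_rot: [-0.484, 0.875, 0.0, -0.0]
wrist_force: [0.5, 0.1, 0.7]
finger_gap: 0.595
```

Run:
```python
from h import *
show()
b=get_image("side").max(2)
np.set_printoptions(linewidth=200)
print(b[156:186:1,262:286])
```

```text
t 28.60 dock [[-170.8 -169.3   29.9]] psi -122.1 q [-0.38  0.38 -0.28  0.91 -0.   -1.39] F [0.5 0.1 0.7] Mz 0.03 gap 0.60
[[ 97 145 209 210 211 211 208 188 117  51  42  42  43  43  44  42  44  48  51  45  55 141 217 216]
 [100 147 209 209 209 208 211 189 110  40  42  42  42  44  42  41  42  43  40  43  63 148 216 216]
 [108 157 208 209 210 211 212 191 110  44  42  44  41  44  40  42  42  44  42  44  78 161 215 214]
 [105 145 197 212 211 212 215 193 116  44  42  44  43  45  43  40  43  43  44  41  85 166 213 214]
 [ 95  96 139 192 200 214 214 192 112  43  43  44  41  47  44  44  43  45  42  42 104 183 214 214]
 [ 95  96 100 102 141 200 213 192 114  43  43  44  44  45  45  46  50  49  42  40 114 193 213 215]
 [ 97  99 101 102 102 150 210 191 114  44  45  47  45  45  44  42  44  42  46  44 135 215 215 218]
 [ 97  97 100  99  95 136 193 172 105  46  42  44  50  56  45  46  46  44  46  44 124 204 218 217]
 [ 99 100  98  84  66  85 100  75  68  47  43  47  68  77  44  45  45  47  50  42  78 159 216 216]
 [101 101  89  59  48  48  50  49  48  46  45  47  68  77  42  44  45  53  55  42  77 1
[... 1292 characters left out ...]
9 217]
 [152 152 152 133  72  58  62  68  82  85  82  80  82  82  79  70  62  56  64  86 104 143 197 196]
 [152 152 154 135  71  57  60  71  76  74  67  64  62  60  59  57  58  57  63  86 102 103 103 102]
 [146 151 153 136  77  58  61  61  60  61  65  65  66  62  59  57  57  58  63  81  96 101 103 105]
 [119 140 149 142 102  62  62  61  61  60  59  59  59  61  56  58  57  55  56  58  71  90 103 104]
 [140 121 130 144 133  81  65  62  60  62  60  60  61  60  60  56  58  59  55  57  59  77 104 105]
 [208 174 126 119 134 121  97  78  63  61  62  61  60  60  60  57  58  58  61  58  57  78 105 104]
 [217 219 199 142 124 131 137 113  74  60  62  60  62  60  59  59  58  59  58  58  60  79 104 104]]
```

The near finger is now visible in front of the bar. I go 5 mm lower and close.

Call:
{"fn": "drive_tool", "kwargs": {"targets": [[0, 0, 5, 0, 0, 0], [0, 0, 0, 0, 0, 0]]}}

```text
clock: 28.9
eef_pos: [538.5, -129.3, 24.8]
tool_rot: [-0.484, 0.875, 0.0, -0.0]
wrist_force: [0.4, 0.9, -0.2]
finger_gap: 0.603
```

Call:
{"fn": "drive_tool", "kwargs": {"targets": [[0, 0, 0, 0, 0, 0], [0, 0, 0, 0, 0, 0], [0, 0, 0, 0, 0, 0], [0, 0, 0, 0, 0, 0]], "claw": 0, "grip_force": 60}}

```text
clock: 29.4
eef_pos: [540.1, -130.2, 25.7]
tool_rot: [-0.484, 0.875, -0.001, 0.001]
wrist_force: [3.5, -2.9, 0.4]
finger_gap: 0.193
```

Run:
```python
from h import *
show()
```

```text
t 29.40 dock [[-169.3 -169.9   25.7]] psi -122.1 q [-0.38  0.38 -0.29  0.9  -0.   -1.39] F [ 3.5 -2.9  0.4] Mz 0.06 gap 0.19
```

Call:
{"fn": "drive_tool", "kwargs": {"targets": [[0, 0, 0, 0, 0, 7], [0, 0, 0, 0, 0, 7], [0, 0, 0, 0, 0, 7], [0, 0, 0, 0, 0, 7]]}}

```text
clock: 29.9
eef_pos: [539.0, -129.0, 25.7]
tool_rot: [-0.256, 0.967, 0.0, 0.0]
wrist_force: [1.2, 1.3, 3.1]
finger_gap: 0.197
```

Call:
{"fn": "drive_tool", "kwargs": {"targets": [[0, 0, 0, 0, 0, 7], [0, 0, 0, 0, 0, 7], [0, 0, 0, 0, 0, 7], [0, 0, 0, 0, 0, 7]]}}

```text
clock: 30.4
eef_pos: [538.5, -127.4, 25.6]
tool_rot: [-0.015, 1.0, 0.002, 0.0]
wrist_force: [-0.0, 5.5, 5.0]
finger_gap: 0.198
```

Run:
```python
from h import *
show()
```

```text
t 30.40 dock [[-171.2 -167.4   25.6]] psi -178.3 q [-0.38  0.38 -0.29  0.9   0.   -0.41] F [-0.   5.5  5. ] Mz 0.27 gap 0.20
```

Call:
{"fn": "drive_tool", "kwargs": {"targets": [[0, 0, 0, 0, 0, 7], [0, 0, 0, 0, 0, 7], [0, 0, 0, 0, 0, 7], [0, 0, 0, 0, 0, 7], [0, 0, 0, 0, 0, 7], [0, 0, 0, 0, 0, 0]]}}

```text
clock: 31.15
eef_pos: [539.1, -125.5, 25.7]
tool_rot: [0.284, 0.959, 0.003, -0.0]
wrist_force: [2.5, 11.7, 4.6]
finger_gap: 0.197
```

Call:
{"fn": "drive_tool", "kwargs": {"targets": [[0, 0, 0, 0, 0, 0], [0, 0, 0, 0, 0, 0], [0, 0, 0, 0, 0, 0], [0, 0, -40, 0, 0, 0], [0, 0, -40, 0, 0, 0], [0, 0, 0, 0, 0, 0]], "claw": 0.6}}

```text
clock: 31.9
eef_pos: [541.3, -130.8, 108.7]
tool_rot: [0.285, 0.958, -0.0, 0.003]
wrist_force: [0.0, -0.2, 0.0]
finger_gap: 0.598
```

Run:
```python
from h import *
show()
im=get_image("side")
a=cv2.resize(np.ascontiguousarray(im[120:215,215:315,::-1]),None,fx=4,fy=4,interpolation=cv2.INTER_CUBIC)
im=get_image("top"); b=cv2.resize(np.ascontiguousarray(im[125:220,240:340,::-1]),None,fx=4,fy=4,interpolation=cv2.INTER_CUBIC)
cv2.imwrite("pics/g3.png",np.hstack([a,b]))
# side-view dark bar extents
v=get_image("side").max(2); np.set_printoptions(linewidth=200); print(v[156:180,254:290])
for ang in(0.9,1.8):
    h=-2.124-ang; ax=np.array([540.5,-128,66]); d=np.array([np.cos(h),np.sin(h),0])
    print(ang,w2p("side",[ax-35*d,ax+35*d,ax+112*d-[0,0,26]]).round(0).tolist())
```

```text
t 31.90 dock [[-168.  -170.4  108.7]] psi 146.9 q [-0.38  0.31 -0.17  1.08 -0.    0.2 ] F [ 0.  -0.2  0. ] Mz -0.03 gap 0.60
[[109 108 108 109 109 106 104 100  98 145 208 209 211 210 208 209 208 211 211 211 213 213 212 214 211 213 212 212 212 214 216 216 216 213 215 213]
 [110 110 109 109 108 106 104 101 101 148 208 208 209 208 211 211 213 214 212 214 214 213 213 213 212 212 213 214 217 217 217 216 215 214 211 213]
 [110 110 109 109 107 106 103 102 109 157 207 209 210 211 213 213 214 213 214 214 213 213 212 212 213 216 217 217 217 216 215 213 213 214 213 213]
 [109 109 109 110 108 107 106 102 105 145 198 210 212 212 213 213 213 208 196 195 194 199 212 214 217 217 218 216 215 215 212 213 213 214 215 217]
 [110 111 110 108 109 105 105 101  98  97 140 193 200 212 214 213 212 186 111 110 109 146 205 218 217 215 216 214 214 213 213 213 213 215 215 217]
 [109 110 110 109 108 108 104  98  95  98 103 101 141 201 212 212 210 179  49  50  51  82 159 216 215 214 212 213 214 214 215 215 215 215 217 217]
 [109 109 110 110 108 107 104 101  97  99 102 102 102 149 212 211 208 170  52  51  47  81 158
[... 1959 characters left out ...]
 219]
 [ 88  87  87  88  87  93 136 169 153 152 152 144 113  84  84  84  84  78  59  56  57  60  73  84  83  76  94 165 218 218 217 217 217 218 218 217]
 [ 89  89  89  89  86  87 119 153 150 152 151 134  87  81  84  84  84  88 100 100  99  95  85  86  82  73  88 162 218 218 217 217 217 217 216 216]
 [ 88  88  89  87  87  85 118 152 151 152 151 133  76  78  76  83  84 114 157 153 152 136  96  84  78  65  75 153 218 218 218 218 215 214 216 214]
 [133 112  88  88  86  82 111 154 153 153 153 134  74  69  77  77  75 112 155 152 151 138  95  72  65  59  88 165 217 218 215 216 210 196 196 196]]
0.9 [[267.0, 165.0], [281.0, 170.0], [298.0, 183.0]]
1.8 [[274.0, 163.0], [274.0, 172.0], [275.0, 189.0]]
```

The latch has rested at 1.8: the bar is seen end-on in the side view at columns 271–276, as predicted. Now a fresh grip for the second go.

Call:
{"fn": "drive_tool", "kwargs": {"targets": [[0, 0, 0, 0, 0, 6], [0, 0, 0, 0, 0, 6], [0, 4, 0, 0, 0, 0], [0, 0, 30, 0, 0, 0], [0, 0, 30, 0, 0, 0], [0, 0, 15, 0, 0, 0], [0, 0, 5, 0, 0, 0], [0, 0, 0, 0, 0, 0]]}}

```text
clock: 33.05
eef_pos: [541.9, -126.7, 25.4]
tool_rot: [0.383, 0.924, -0.0, 0.0]
wrist_force: [0.4, 0.1, -0.1]
finger_gap: 0.601
```

Call:
{"fn": "drive_tool", "kwargs": {"targets": [[0, 0, 0, 0, 0, 0], [0, 0, 0, 0, 0, 0], [0, 0, 0, 0, 0, 0], [0, 0, 0, 0, 0, 0]], "claw": 0}}

```text
clock: 33.55
eef_pos: [542.0, -127.5, 26.4]
tool_rot: [0.384, 0.923, -0.001, 0.001]
wrist_force: [-2.7, -1.7, 5.1]
finger_gap: 0.194
```

Run:
```python
from h import *
show()
```

```text
t 33.55 dock [[-167.7 -167.1   26.4]] psi 134.9 q [-0.37  0.38 -0.28  0.9  -0.    0.41] F [-2.7 -1.7  5.1] Mz 0.01 gap 0.19
```

Call:
{"fn": "drive_tool", "kwargs": {"targets": [[0, 0, 0, 0, 0, 7], [0, 0, 0, 0, 0, 7], [0, 0, 0, 0, 0, 7], [0, 0, 0, 0, 0, 7], [0, 0, 0, 0, 0, 7], [0, 0, 0, 0, 0, 7], [0, 0, 0, 0, 0, 6], [0, 0, 0, 0, 0, 0]]}}

```text
clock: 34.55
eef_pos: [541.9, -127.6, 26.4]
tool_rot: [0.727, 0.687, -0.0, 0.001]
wrist_force: [-2.6, -2.3, 6.3]
finger_gap: 0.194
```

Run:
```python
from h import *
show()
```

```text
t 34.55 dock [[-167.8 -167.2   26.4]] psi 86.8 q [-0.37  0.38 -0.28  0.9  -0.    1.25] F [-2.6 -2.3  6.3] Mz -0.09 gap 0.19
```

Call:
{"fn": "drive_tool", "kwargs": {"targets": [[0, 0, 0, 0, 0, 3], [0, 0, 0, 0, 0, 2], [0, 0, 0, 0, 0, 0]]}}

```text
clock: 34.92
eef_pos: [541.9, -127.3, 26.4]
tool_rot: [0.755, 0.656, -0.0, 0.001]
wrist_force: [-3.3, -2.2, 6.0]
finger_gap: 0.198
```

Run:
```python
from h import *
show()
```

```text
t 34.92 dock [[-167.8 -166.9   26.4]] psi 82.0 q [-0.37  0.38 -0.28  0.9  -0.    1.34] F [-3.3 -2.2  6. ] Mz 0.95 gap 0.20
```

The torque has risen to 0.95 N m, so the latch is at its end stop. I release, lift clear and check.

Call:
{"fn": "drive_tool", "kwargs": {"targets": [[0, 0, 0, 0, 0, 0], [0, 0, 0, 0, 0, 0], [0, 0, 0, 0, 0, 0], [0, 0, -30, 0, 0, 0], [0, 0, -50, 0, 0, 0], [0, 0, -50, 0, 0, 0], [0, -40, -30, 0, 0, 0], [-50, -50, 0, 0, 0, 0], [-60, -40, 0, 0, 0, 0], [-60, -20, 0, 0, 0, 0], [-60, 0, 0, 0, 0, 0], [0, 0, 0, 0, 0, 0]], "claw": 0.6}}

```text
clock: 36.42
eef_pos: [373.3, -324.3, 185.0]
tool_rot: [0.757, 0.653, -0.0, 0.001]
wrist_force: [0.2, 0.6, 0.4]
finger_gap: 0.603
```

Run:
```python
from h import *
show(); im=crate([655,40,-.11]); si=get_image("side")
D=[731,21,-.112]
h=-2.124-2.7
a=cv2.resize(np.ascontiguousarray(im[90:215,165:335,::-1]),None,fx=3.5,fy=3.5,interpolation=cv2.INTER_CUBIC)[:420,:]
a=cv2.resize(np.ascontiguousarray(im[105:210,220:320,::-1]),None,fx=4,fy=4,interpolation=cv2.INTER_CUBIC)
b=cv2.resize(np.ascontiguousarray(si[125:230,190:290,::-1]),None,fx=4,fy=4,interpolation=cv2.INTER_CUBIC)
cv2.imwrite("pics/fin.png",np.hstack([a,b]))
# bystanders: mean change outside lane between first and now
o=cv2.imread("pics/top0.png")[:,:,::-1].astype(float); d=np.abs(im.astype(float)-o).max(2); 
for n,(u,v) in dict(can=(313,138),jar=(198,140),tape=(193,190),tub=(375,152),brush=(139,170),tray=(379,197),brick=(267,108)).items(): print(n,int((d[v-18:v+18,u-18:u+18]>40).sum()))
```

```text
t 36.42 dock [[-313.4 -381.5  185. ]] psi 81.5 q [-0.88  0.16 -0.18  1.23 -0.    0.84] F [0.2 0.6 0.4] Mz 0.03 gap 0.60
crate world [ 6.58253e+02  4.18950e+01 -9.70000e-02] iou cost 0.053 dock x -71.1 y 14.2 yaw 0.9
Lface [-147.4   98.1] Rface [-144.8  -71.9] far [[2.4, 115.4], [5.4, -84.6]]
can 0
jar 0
tape 0
tub 0
brush 0
tray 251
brick 0
```

View pics/fin.png

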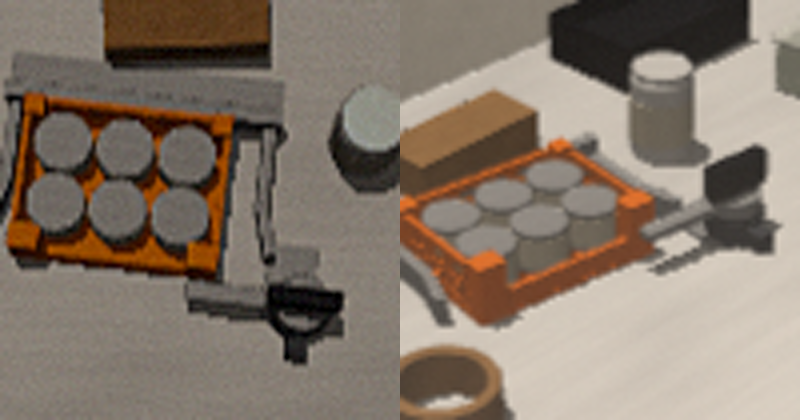

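The final picture shows the crate flush against the stop. The latch arm lies straight across behind the near right post, from about (190,290) to (300,298) in the top view, and parallel to the stop. One pixel count flags the tray, so I check whether that is only the arm in front of it.

Run:
```python
from h import *
o=cv2.imread("pics/top0.png")[:,:,::-1].astype(float); im=get_image("top").astype(float); d=np.abs(im-o).max(2)>40
y,x=np.nonzero(d[175:220,358:400]); print("change cols",x.min()+358,x.max()+358,"rows",y.min()+175,y.max()+175)
print("was",o[y+175,x+358].mean(0).round(),"now",im[y+175,x+358].mean(0).round())
t=lambda a:np.argwhere(a[170:222,358:402].max(2)<40); 
for a in(o,im): q=t(a); print(q.min(0)+[170,358],q.max(0)+[170,358],len(q))
```

```text
change cols 358 399 rows 187 219
was [77. 72. 67.] now [77. 67. 52.]
[170 362] [217 394] 1234
[170 358] [221 401] 1028
```

Call:
{"fn": "drive_tool", "kwargs": {"targets": [[60, 0, 0, 0, 0, 0], [60, -10, 0, 0, 0, 0], [60, -10, 0, 0, 0, 0], [0, 0, 0, 0, 0, 0]]}}

```text
clock: 37.08
eef_pos: [378.6, -134.0, 185.4]
tool_rot: [0.753, 0.658, 0.0, -0.001]
wrist_force: [-0.0, -1.8, 0.4]
finger_gap: 0.598
```

Run:
```python
from h import *
o=cv2.imread("pics/top0.png")[:,:,::-1].astype(float); im=get_image("top").astype(float); d=np.abs(im-o).max(2)>40
print("tray",d[175:220,358:400].sum()); show(); crate([655,40,-.11])
hand_in()
```

```text
tray 0
t 37.12 dock [[-328.2 -194.   185.5]] psi 82.3 q [-0.54 -0.02 -0.37  1.22 -0.    1.16] F [ 0.9 -0.1  0.2] Mz 0.01 gap 0.60
crate world [ 6.58722e+02  4.17830e+01 -1.11000e-01] iou cost 0.053 dock x -70.6 y 14.2 yaw 0.0
Lface [-145.7   99.1] Rface [-145.5  -70.9] far [[4.3, 114.2], [4.5, -85.8]]
the job is handed in; nothing more can be done
```

The crate is home in the dock and locked. I handed the job in at 37 s, with the arm clear of everything.

- **Crate:** I pushed the posts in turn, left-right-left-right-left-right, three pushes each. The largest swing I measured between pushes was about 9°. Both posts ended against a hard stop, at up to about 47 N at the wrist. The last picture fit gives yaw 0.0° to the dock. Both far corners read 4.4 mm past the stop; they agree to 0.2 mm, so I take this as an error in my dock estimate.
- **Latch:** I turned it clockwise about 1.6 rad and let go, and it settled in the 1.8 stop. With a fresh grip I turned it to the end stop, where the torque rose to about 0.95 N m. In the last picture I viewed, the arm lies straight across behind the near right post.
- **Other things on the table:** comparing the first and last pictures shows no change at the can, jar, tape, tub, brush or tray.

**Checks that disagreed:**
- In the side picture the fingertips looked about 33 mm higher than the reported TCP height. My first close on the latch bar therefore shut in the air just above it and touched nothing. I went lower and gripped it properly. It also means the pushes probably acted higher on the posts than I planned, at about 50 mm instead of 20 mm. I saw no tipping.
- One crate fit with the arm partly in view read 0.9° yaw; the clear ones before and after read 0.3° and 0.0°.

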